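# Catch the chocolate chunks and set the pan on the weighing tray

## Robot

A 6-joint arm with a two-finger parallel gripper is mounted at the origin on a cart in front of the work surface, level with it; the furniture and walls round the work are solid. World frame = base frame: x ahead of the robot, y to its left, z up, the work surface at z = 0. Lengths are in mm, angles in rad, forces in N, time in s.
With the tool pointing down it reaches from about 400 to 925 mm from the base axis. Payload 12.5 kg.
Tool frame: the origin (TCP) lies midway between the tips of the shut fingers; the grasp point (between the pads) lies 19 mm behind it; z points along the fingers, y is the direction in which the jaws open and shut (so a half turn about z gives the same grasp; the last joint's range is limited). The gripper opens to 95 mm and grips with 3 to 60 N. Pads are 20 mm wide; open, the fingers measure 119 mm over their backs; the gripper's body (75 mm by 180 mm) begins 59 mm behind the grasp point.
Start: joints at [-1.207, 0.491, 1.559, -0, 1.092, -0.106], TCP at [282.967, -557.294, 214.661] pointing down, gripper open.
Joint ranges: [-3.1, 3.1], [-0.84, 2.19], [0.05, 2.79], [-1.13, 4.28], [0.06, 2.93], [-2.69, 2.69]. Speed limits (rad/s): [2.22, 2.22, 2.79, 3.14, 3.14, 3.14].

## Interface

Orientations are given as [roll, pitch, yaw] about the fixed x, y, z axes, in that order (R = Rz(yaw) Ry(pitch) Rx(roll)).
In Python, from cell import env, eyes, job_done, boxes_of, regions_of gives the robot as it stands.
- The arm moves only by the tool send_rows, never from a script. Its argument "plan" is text: rows parted by semicolons, each of 5 numbers parted by spaces: the shift along the tool's x, y, z in mm, then the turn about the tool's z in rad, then the finger opening in mm, from 0 to 95.1. In form: x y z roll gripper; .... A call has 1 to 8 rows; each row shifts and turns the pose as measured when the row begins, along the tool's axes as they then stand; what a row does not reach is not made up. A row lasts 1/10 s, in which the tool goes at most 50 mm and 8.59 degrees, less where a joint would pass 70% of its speed; a pose out of reach is approached as far as the arm can. A call with a gripper value outside its range is refused whole. The fingers move at their own pace and stop on an object; the grip force is fixed at half the most. Time passes only in rows, so rows that do not move let the fingers close. It gives the time, the measured TCP pose, the force and the opening at its end, in the units of the state.
- env.state(): the state, without advancing time (a new reading comes with each control period).
- eyes.read_camera(name): name is "side" or "top" or "wrist"; returns a dict with "image" (384x512x3 uint8, red, green, blue), "vertical_fov" (degrees; the focal length in pixels is half the picture's height over the tangent of half this angle, whatever the lens; pixels are square), "cx", "cy" (the principal point, pixels), "k1" (the pictures are not rectified: a ray, as slopes to the right and down, at radius r is drawn at 1 + k1 r^2 times it, then the intrinsics apply), "extrinsics" (4x4, takes a point from camera to world coordinates). Camera axes: x right, y up, looking along -z (the intrinsics and any distortion apply to the point x, -y, -z); pixel columns grow to the right and rows downward; lengths in mm; the calibration is good to about 2 mm. A picture is of the moment at which its call begins. There is no depth.
- job_done(): hands the job in, once; it reports no verdict.
Trained networks look in a picture, given as the dict that the camera call returned (one of the last four; its "shot" number tells which), for a name from the list of things; names that differ only in an ending like _2 or _b are one class to them, and where a whole thing is asked for, a point or a joint stands for the part that bears it (a point fixed in the world has none). Each returns a list of dicts, best first, with "confidence" (0 to 1); they miss things now and then, are a little off and sometimes report something else, mostly with a low value. They report only what shows in the picture. A call takes as long as a camera call.
- boxes_of(target, picture): "bbox" ([left, top, width, height] in pixels, round what is visible of it).
- regions_of(target, picture): "pixels" (384x512 bool, what is visible of it) and "bbox" ([left, top, width, height] in pixels, round what is visible of it).
The state is a dict: "t": time; "joints": joint angles; "qvel": joint speeds; "tau": joint torques, N m; "eef_pos": TCP position; "tcp_rot": TCP orientation; "ft_force": force on the tool from outside, world axes, zero at the start; "moment": the same for the moment, N m; "opening": opening from 0.0 (shut) to 1.0 (fully open).
Only numpy, scipy, OpenCV 4.12 (cv2) and the standard library are available. Lean on these libraries where they do the work, as an engineer would, in place of code of your own. Each camera call takes 0.05 s, during which the arm holds its last target.

## Task

Pick up the steel catch pan by its upright black grip, hold it level under the spout of the chute dispenser and push the black plate below the spout all the way back with the far end of the pan, so that all four chocolate chunks slide off the chute and are caught in the pan. Then carry the pan level to the light cardboard tray that balances on the kitchen scale, set it down gently in the middle of the tray, lined up with the tray's sides, without shifting or tipping the tray, and let go. Leave the drum, the pepper mill, the butter and the bowl of yolk where they are.

Things in the scene. Friction and masses are not known exactly. Their poses are not given: they have to be found in the camera images.
- pan_grip (a point): centre of the catch pan's grip, an upright black tab outside the pan's near end: 12 mm thick (pan x), 50 mm wide (pan y), 46 mm high; grip it from above, most firmly across its thickness. It is 95 mm towards the pan's -x from the pan's middle and 93 mm above the pan's underside; the far end's outer face is 175 mm along +x from here. Axes are the pan's, z up
- pan_middle (a point): middle of the steel catch pan, half-way up: 30 mm above its underside. An open flat-based box, 160 mm long (x), 124 mm wide (y), 60 mm high, walls 4 mm, about 0.15 kg. Its x points away from the grip, z up. It stands on the worktop at the start
- lip (a point): middle of the lower front edge of the dispenser's steel chute, fixed, 205 mm above the worktop. Axes: the dispenser's front faces -x, z up. The chute, 82 mm wide, comes down at 38 degrees to -x; chunks land 0 to 70 mm before the lip (its -x) in a pan whose rim is 30 mm below it. Chute and gate rise 0.18 m above the lip, nothing over 20 mm before it; the white housing begins 90 mm behind it
- plate_front (a point): centre of the front face of the dispenser's black push plate, 84 mm wide and 85 mm high, upright, facing the dispenser's -x; it lies 55 mm below the lip and at rest 15 mm behind it (lip +x), and slides to +x when pushed. Axes are the dispenser's.
- push_plate (a joint): travel of the push plate in m: 0 at rest, 0.036 at its stop; a spring of about 1 to 3 N pushes it back. It lifts the orange gate of the chute by 1.25 times as much; the chunks slip out under the gate beyond about 0.028 and all have fallen within about 2 s if it is kept pushed to 0.032 or more
- chunk_1: dark brown chocolate chunk, front right one at the start (seen from the robot), 44 x 32 x 22 mm, 35 g; origin at its centre; lies in the chute behind the orange gate at the start
- chunk_2: dark brown chocolate chunk, front left one at the start (seen from the robot), 44 x 32 x 22 mm, 35 g; origin at its centre; lies in the chute behind the orange gate at the start
- chunk_3: dark brown chocolate chunk, back right one at the start (seen from the robot), 44 x 32 x 22 mm, 35 g; origin at its centre; lies in the chute behind the orange gate at the start
- chunk_4: dark brown chocolate chunk, back left one at the start (seen from the robot), 44 x 32 x 22 mm, 35 g; origin at its centre; lies in the chute behind the orange gate at the start
- tray_middle (a point): middle of the upper face of the floor of the light cardboard tray, 240 (x) x 200 (y) x 22 mm high, walls and floor 3 mm, only 60 g, loose on the round platform (90 mm across) of a kitchen scale; this floor is 45 mm above the worktop. Loaded far from its middle it tips. Axes the tray's, z up. Tray and pan stand side by side, either one left
- drum: the yellow card drum with a white lid, 75 mm across, 96 mm high; origin at the centre of its underside; to be left alone
- mill: the tall black pepper mill, 52 mm across, 184 mm high; origin at the centre of its underside; to be left alone
- butter: the white-and-green butter packet, 33 x 120 x 32 mm; origin at the centre of its underside; to be left alone
- yolk_bowl: the small bowl of egg yolk, 116 mm across, 44 mm high; origin at the centre of its underside; to be left alone

How it is judged:
By the outcome, as a careful person would: the job done as asked, in the order asked, and still so for the second after the job is handed in, with the robot touching nothing.
It also fails if it takes over 51 s, if anything falls off the work surface, if the arm or the gripper's body presses on something with over 40 N, if the wrist force passes 120 N, or if a joint passes its speed limit or range.

## Working session

There is one attempt and no reset: what is moved stays moved. The work goes in short steps, Python scripts to look and compute and a tool call to move; the robot and the scene stay as the last step left them, time stands still between calls to the robot, and variables do not carry over. Pictures are saved under pics/ and viewed, and the job is handed in when it is done.

Besides the shell and the picture viewer there is one more tool, called after ">>>" by a JSON object that holds its "method" and its "body". send_rows: Moves the arm, as the interface text tells. Its arguments: {"type":"object","properties":{"plan":{"type":"string"}},"required":["plan"]}

```bash
ls; mkdir -p pics; python3 - <<'E'
from cell import env, eyes
import cv2
print(env.state())
for n in ["side","top","wrist"]:
    d=eyes.read_camera(n); cv2.imwrite(f"pics/{n}0.png",d["image"][:,:,::-1]); print(n,{k:v for k,v in d.items() if k!="image"})
E
```

```text
pics
{'t': 0.0, 'joints': array([-1.20656195e+00,  4.91542180e-01,  1.55945753e+00, -8.06694948e-06,
        1.09169693e+00, -1.05599333e-01]), 'qvel': array([ 7.30315091e-05,  2.79467197e-04, -1.38107800e-03,  1.45160658e-03,
       -2.52329444e-04,  7.79364652e-04]), 'tau': array([ 4.03074046e-04, -6.12646294e+01, -2.58176529e+01,  6.92437193e-02,
        4.81948780e-02, -1.60191526e-04]), 'eef_pos': array([ 282.89140417, -557.03486913,  214.06976494]), 'tcp_rot': array([-3.14049406e+00, -1.09248806e-04,  4.69837374e-01]), 'ft_force': array([0.15126711, 0.71759395, 0.73201723]), 'moment': array([-0.04241477,  0.00855811, -0.00708464]), 'opening': 0.9957629755037994}
side {'vertical_fov': 57.66712845890874, 'cx': 254.19943295498183, 'cy': 196.74820413512575, 'k1': -0.09891626453979485, 'extrinsics': array([[ 9.73296007e-01,  8.17202530e-02, -2.14514996e-01,
         3.90908565e+02],
       [-2.29314971e-01,  3.03525458e-01, -9.24817247e-01,
        -6.67105447e+02],
       [-1.04655370e-02,  9.49312434e-01,  3.14159794e-01,
         4.93271100e+02],
       [ 0.00000000e+00,  0.00000
[... 336 characters left out ...]
-03,
         1.70122256e+02],
       [ 8.30493846e-04,  1.51110931e-01,  9.88516463e-01,
         1.43051643e+03],
       [ 0.00000000e+00,  0.00000000e+00,  0.00000000e+00,
         1.00000000e+00]]), 'shot': 2}
wrist {'vertical_fov': 60.16455559015722, 'cx': 259.9387883460499, 'cy': 194.82046877782247, 'k1': -0.0748770563908808, 'extrinsics': array([[ 4.52190254e-01,  8.62303490e-01,  2.27940048e-01,
         3.47276463e+02],
       [-8.91921384e-01,  4.37308348e-01,  1.15055001e-01,
        -5.24888595e+02],
       [-4.67757294e-04, -2.55331353e-01,  9.66853495e-01,
         3.84828198e+02],
       [ 0.00000000e+00,  0.00000000e+00,  0.00000000e+00,
         1.00000000e+00]]), 'shot': 3}
```

View pics/side0.png

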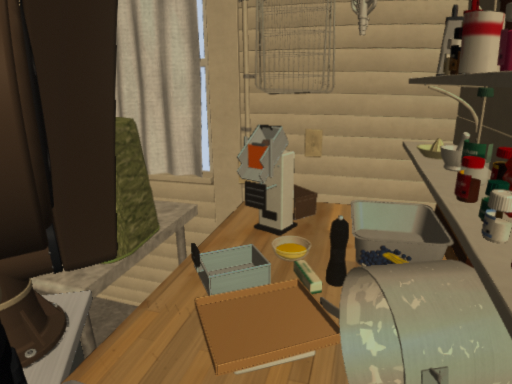

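View pics/top0.png

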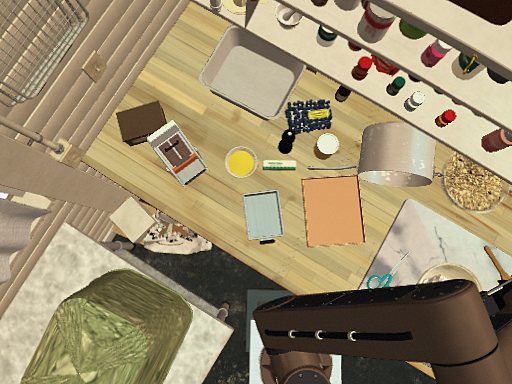

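View pics/wrist0.png

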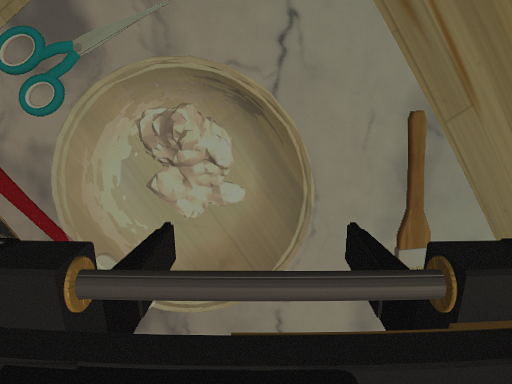

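The top view shows the tray at (333,211), the pan at (264,215) with its grip at (266,241), the dispenser at (180,155), bowl at (240,161), butter at (279,165), mill at (288,140) and drum at (325,146). Next I'll write the helpers.

```bash
cat > h.py <<'E'
import numpy as np, cv2
def K(d):
    f=192/np.tan(np.radians(d["vertical_fov"])/2); return f
def ray(d,uv):
    uv=np.atleast_2d(uv).astype(float); f=K(d)
    p=(uv-[d["cx"],d["cy"]])/f; s=p.copy()
    for _ in range(20): s=p/(1+d["k1"]*(s**2).sum(1,keepdims=True))
    E=np.array(d["extrinsics"]); v=np.c_[s[:,0],-s[:,1],-np.ones(len(s))]@E[:3,:3].T
    return E[:3,3],v/np.linalg.norm(v,axis=1,keepdims=True)
def onz(d,uv,z):
    o,v=ray(d,uv); t=(z-o[2])/v[:,2]; return o+v*t[:,None]
def proj(d,P):
    P=np.atleast_2d(P).astype(float);E=np.array(d["extrinsics"]); c=(P-E[:3,3])@E[:3,:3]
    s=np.c_[c[:,0]/-c[:,2],-c[:,1]/-c[:,2]]; s=s*(1+d["k1"]*(s**2).sum(1,keepdims=True))
    return s*K(d)+[d["cx"],d["cy"]]
def boxpts(c,yaw,L,W,z0,z1):
    R=np.array([[np.cos(yaw),-np.sin(yaw)],[np.sin(yaw),np.cos(yaw)]])
    q=np.array([[-1,-1],[1,-1],[1,1],[-1,1]])*[L/2,W/2]@R.T+c
    return np.vstack([np.c_[q,np.full(4,z0)],np.c_[q,np.full(4,z1)]])
def draw(img,d,pts,col,s=1,off=(0,0)):
    p=((proj(d,pts)-off)*s)
    for a,b in [(0,1),(1,2),(2,3),(3,0),(4,5),(5,6),(6,7),(7,4),(0,4),(1,5),(2,6),(3,7)]:
        cv2.line(img,tuple(np.int32(np.round(p[a]*16))),tuple(np.int32(np.round(p[b]*16))),col,1,cv2.LINE_AA,4)
E
python3 - <<'E'
from cell import *
from h import *
import pickle
D={}
for n in ["side","top"]:
    d=eyes.read_camera(n); D[n]=d; D[n+"m"]={}
    for t in ["pan_middle","pan_grip","tray_middle","push_plate","drum","mill","butter","yolk_bowl","chunk_1"]:
        r=regions_of(t,d); D[n+"m"][t]=r
        print(n,t,[(round(x["confidence"],2),[int(v) for v in x["bbox"]],int(x["pixels"].sum())) for x in r[:3]])
pickle.dump(D,open("D.pkl","wb"))
t=D["top"]
for nm,uv in dict(tray=(333,211),pan=(264,215),drum=(325,146),mill=(288,140),butter=(279,165),bowl=(240,161)).items(): print(nm,onz(t,uv,40)[0].round())
for n,(x0,y0,w,h,s) in {"side":(180,110,180,135,4),"top":(130,110,200,150,4)}.items():
    im=D[n]["image"][y0:y0+h,x0:x0+w,::-1]; cv2.imwrite(f"pics/{n}z.png",cv2.resize(im,None,fx=s,fy=s,interpolation=cv2.INTER_CUBIC))
E
```

```text
side pan_middle [(0.91, [188, 239, 82, 53], 3025)]
side pan_grip [(0.65, [189, 242, 85, 51], 3028)]
side tray_middle [(0.81, [195, 276, 145, 101], 9571)]
side push_plate [(0.82, [248, 179, 28, 31], 576)]
side drum []
side mill [(0.84, [325, 216, 23, 71], 1145), (0.24, [271, 234, 43, 28], 750)]
side butter [(0.65, [291, 260, 30, 32], 547)]
side yolk_bowl [(0.64, [271, 236, 42, 27], 817)]
side chunk_1 []
top pan_middle [(0.83, [246, 188, 42, 56], 1851)]
top pan_grip [(0.76, [243, 190, 42, 54], 1748)]
top tray_middle [(0.72, [300, 176, 65, 68], 4042)]
top push_plate [(0.45, [186, 168, 17, 16], 57)]
top drum [(0.69, [310, 139, 28, 19], 485)]
top mill [(0.74, [278, 128, 20, 23], 298)]
top butter [(0.67, [268, 161, 26, 7], 349)]
top yolk_bowl [(0.69, [227, 145, 29, 31], 791)]
top chunk_1 []
tray [ 533. -127.   40.]
pan [513. 116.  40.]
drum [ 768. -100.   40.]
mill [786.  34.  40.]
butter [693.  65.  40.]
bowl [705. 205.  40.]
```

```bash
python3 - <<'E'
from h import *
import pickle
D=pickle.load(open("D.pkl","rb"))
x0,y0,w,h,s=180,230,170,150,4
cv2.imwrite("pics/sidep.png",cv2.resize(D["side"]["image"][y0:y0+h,x0:x0+w,::-1],None,fx=s,fy=s,interpolation=cv2.INTER_CUBIC))
E
```

```text
(no output)
```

View pics/sidez.png

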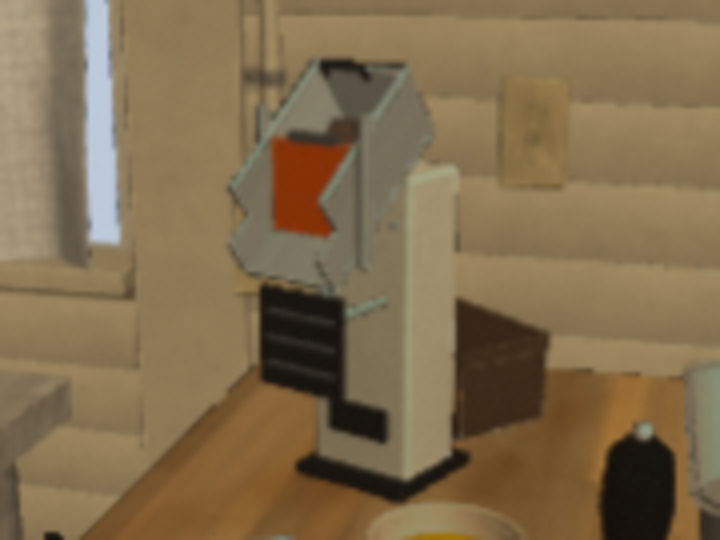

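View pics/topz.png

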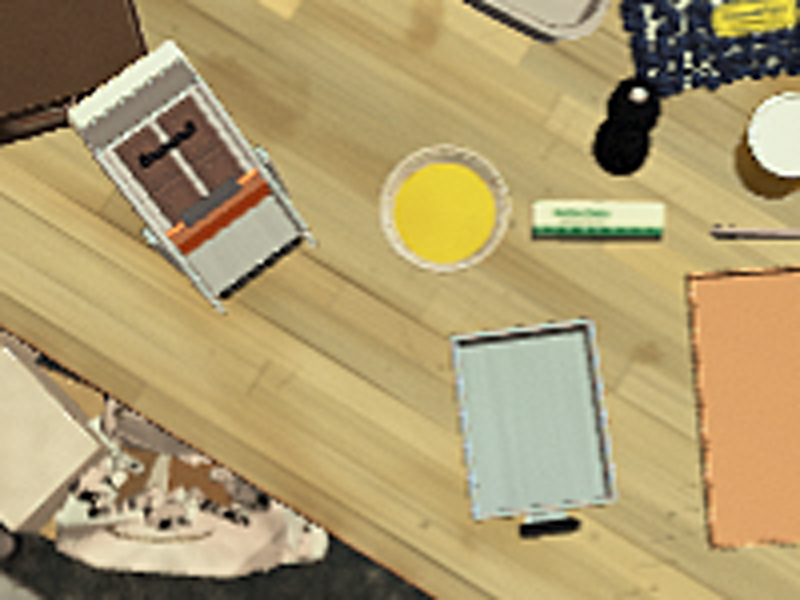

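View pics/sidep.png

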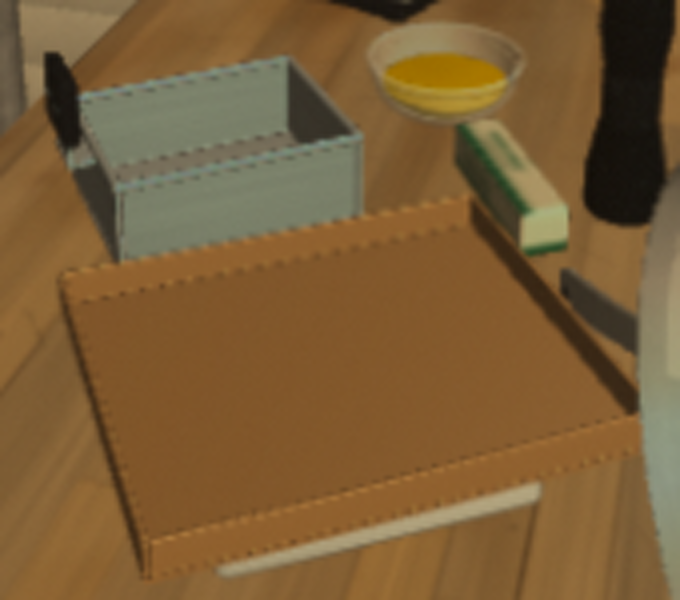

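```bash
python3 - <<'E'
from h import *
import pickle
D=pickle.load(open("D.pkl","rb"))
s=5
for n,(x0,y0,w,h),nm in [("top",(285,160,100,95),"tt"),("top",(135,110,90,90),"td"),("side",(225,115,80,120),"sd")]:
    cv2.imwrite(f"pics/{nm}.png",cv2.resize(D[n]["image"][y0:y0+h,x0:x0+w,::-1],None,fx=s,fy=s,interpolation=cv2.INTER_CUBIC))
E
```

```text
(no output)
```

View pics/tt.png

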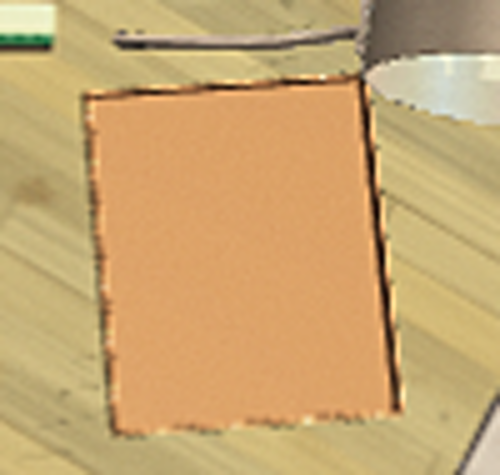

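View pics/td.png

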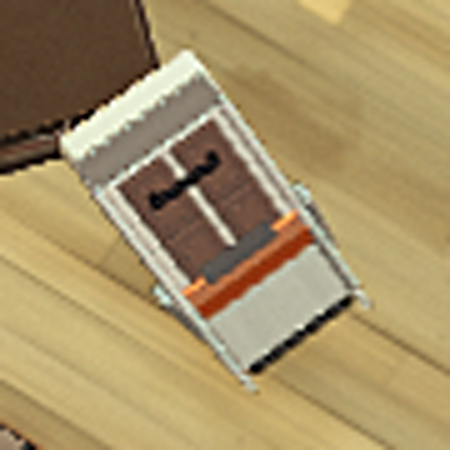

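View pics/sd.png

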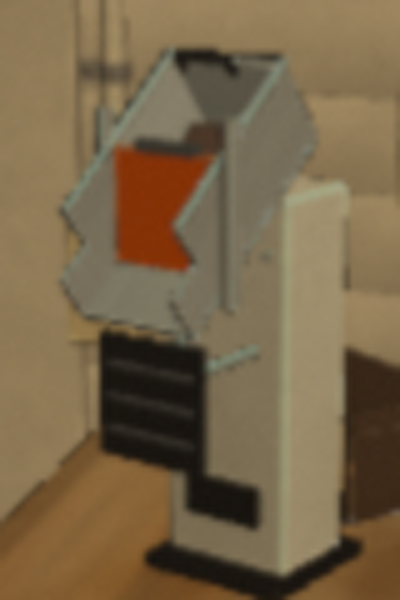

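```bash
cat > fit.py <<'E'
from h import *
import pickle
from scipy.optimize import least_squares
D=pickle.load(open("D.pkl","rb"))
def un(p,o,s): return (np.array(p)+.5)/s-.5+np.array(o)
def fit(obs,x0,cams=None,D=D):
    # obs: list (cam, local xyz, pixel)
    def P(x):
        c,s_=np.cos(x[2]),np.sin(x[2])
        return lambda l: np.array([x[0]+c*l[0]-s_*l[1],x[1]+s_*l[0]+c*l[1],l[2]])
    def res(x):
        f=P(x); return np.concatenate([(proj(D[c],f(l))[0]-u) for c,l,u in obs if cams is None or c in cams])
    r=least_squares(res,x0,loss="soft_l1",x_scale=[10,10,.1]); return r.x,res(r.x).reshape(-1,2)
if __name__=="__main__":
    T=lambda p:un(p,(130,110),4); S=lambda p:un(p,(180,230),4)
    pan=[("top",(80,62,60),T((452,338))),("top",(80,-62,60),T((594,320))),("top",(-80,-62,60),T((617,500))),("top",(-80,62,60),T((477,520))),
     ("side",(-80,62,60),S((78,97))),("side",(80,62,60),S((287,58))),("side",(80,-62,60),S((361,135))),("side",(-80,-62,60),S((120,187)))]
    T=lambda p:un(p,(285,160),5)
    tray=[("top",(120,100,64),T((84,94))),("top",(120,-100,64),T((366,77))),("top",(-120,-100,64),T((401,411))),("top",(-120,100,64),T((113,434))),
     ("side",(-120,100,64),S((62,273))),("side",(120,100,64),S((473,198))),("side",(-120,-100,64),S((150,543)))]
    T=lambda p:un(p,(135,110),5); S=lambda p:un(p,(225,115),5)
    disp=[("top",(0,41,205),T((245,370))),("top",(0,-41,205),T((350,296))),("side",(0,41,205),S((80,315))),("side",(0,-41,205),S((187,334))),
     ("side",(15,42,192.5),S((102,330))),("side",(15,-42,192.5),S((205,348))),("side",(15,-42,107.5),S((203,474))),("side",(15,42,107.5),S((102,450)))]
    for n,o,x0 in [("pan",pan,(513,116,0)),("tray",tray,(533,-127,0)),("disp",disp,(660,340,.6))]:
        for cams in (None,["top"],["side"]):
            x,r=fit(o,x0,cams); print(n,cams,x.round(3),r.round(1).tolist() if cams is None else np.abs(r).max().round(1))
E
python3 fit.py
```

```text
pan None [5.14874e+02 1.21317e+02 1.61000e-01] [[-0.8, -0.3], [-1.1, -0.6], [-0.1, 0.0], [-0.8, 0.0], [-2.8, 1.3], [0.9, 0.4], [1.2, 1.3], [-0.7, 1.7]]
pan ['top'] [5.14133e+02 1.18773e+02 1.54000e-01] 0.5
pan ['side'] [5.16300e+02 1.28246e+02 1.63000e-01] 2.5
tray None [ 5.36383e+02 -1.20635e+02  9.50000e-02] [[-0.6, -1.1], [-0.5, -1.6], [0.1, 0.3], [-0.1, 0.1], [-0.3, 0.4], [0.8, -1.1], [-0.9, 1.1]]
tray ['top'] [ 5.34475e+02 -1.21585e+02  8.90000e-02] 1.0
tray ['side'] [ 5.37115e+02 -1.18701e+02  1.00000e-01] 1.7
disp None [617.726 345.143   0.663] [[-0.6, -0.0], [-0.3, -0.5], [0.8, 0.2], [0.0, 0.6], [-0.7, -0.1], [-0.3, 0.7], [0.1, 1.6], [-0.2, 0.9]]
disp ['top'] [616.908 343.769   0.652] 0.2
disp ['side'] [619.625 352.254   0.675] 0.9
```

```bash
cat > plan.py <<'E'
import sys, numpy as np
from cell import env
# usage: plan.py x y z yaw grip step
s=env.state(); p=s["eef_pos"]; y=s["tcp_rot"][2]
a=list(map(float,sys.argv[1:])); tgt=np.array(a[:3]); yaw=a[3]; g=a[4]; st=a[5] if len(a)>5 else 45
dy=(yaw-y+np.pi)%(2*np.pi)-np.pi
n=int(max(1,np.ceil(np.linalg.norm(tgt-p)/st),np.ceil(abs(dy)/.145)))
print("t",round(s["t"],2),"pos",p.round(1),"rot",s["tcp_rot"].round(3),"F",s["ft_force"].round(1),"op",round(s["opening"],3),"rows",n,"tot",(tgt-p).round(1),round(dy,3))
out=[]
for i in range(min(n,8)):
    yy=y+dy*i/n; d=(tgt-p)/n
    out.append("%.1f %.1f %.1f %.3f %g"%(d[0]*np.cos(yy)+d[1]*np.sin(yy), d[0]*np.sin(yy)-d[1]*np.cos(yy), -d[2], -dy/n, g))
print("; ".join(out))
E
python3 plan.py 410 -100 330 1.725 95
```

```text
t 1.15 pos [ 282.9 -557.3  214.7] rot [3.142 0.    0.47 ] F [-0.3  0.2  0.4] op 1.002 rows 11 tot [127.1 457.3 115.3] 1.255
29.1 -31.8 -10.5 -0.114 95; 32.6 -28.3 -10.5 -0.114 95; 35.6 -24.4 -10.5 -0.114 95; 38.1 -20.2 -10.5 -0.114 95; 40.2 -15.7 -10.5 -0.114 95; 41.7 -11.1 -10.5 -0.114 95; 42.7 -6.2 -10.5 -0.114 95; 43.1 -1.3 -10.5 -0.114 95
```

>>> {"method": "send_rows", "body": {"plan": "29 -32 -10 -0.114 95; 33 -28 -10 -0.114 95; 36 -24 -10 -0.114 95; 38 -20 -10 -0.114 95; 40 -16 -10 -0.114 95; 42 -11 -10 -0.114 95; 43 -6 -10 -0.114 95; 43 -1 -10 -0.114 95"}}

```text
t: 1.95
eef_pos: [373.7, -215.8, 295.3]
tcp_rot: [-3.141, -0.001, 1.409]
ft_force: [0.5, -0.1, 0.0]
opening: 1.002
```

```bash
python3 plan.py 410 -60 330 1.725 95
```

```text
t 1.95 pos [ 373.7 -215.8  295.3] rot [-3.141e+00 -1.000e-03  1.409e+00] F [ 0.5 -0.1  0. ] op 1.002 rows 4 tot [ 36.3 155.8  34.7] 0.316
39.9 2.7 -8.7 -0.079 95; 39.6 5.8 -8.7 -0.079 95; 39.0 8.9 -8.7 -0.079 95; 38.1 12.0 -8.7 -0.079 95
```

>>> {"method": "send_rows", "body": {"plan": "40 3 -9 -0.079 95; 40 6 -9 -0.079 95; 39 9 -9 -0.079 95; 38 12 -9 -0.079 95; 0 0 0 0 95; 0 0 0 0 95"}}

```text
t: 2.55
eef_pos: [410.3, -48.5, 335.6]
tcp_rot: [3.136, 0.001, 1.748]
ft_force: [0.2, -0.2, 0.5]
opening: 1.003
```

```bash
python3 - <<'E'
from cell import *
import pickle,cv2
d=eyes.read_camera("wrist"); pickle.dump(d,open("w1.pkl","wb")); cv2.imwrite("pics/w1.png",d["image"][:,:,::-1]); print(env.state()["eef_pos"])
E
```

```text
[410.26970118 -48.87819373 335.60523514]
```

View pics/w1.png

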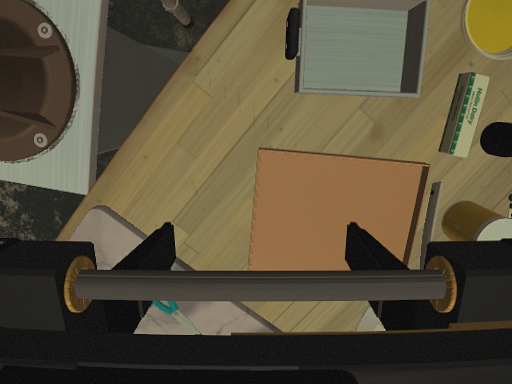

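>>> {"method": "send_rows", "body": {"plan": "40 6 0 0 95; 40 6 0 0 95; 0 0 0 0 95; 0 0 0 0 95"}}

```text
t: 3.0
eef_pos: [408.3, 29.7, 334.4]
tcp_rot: [3.138, 0.001, 1.736]
ft_force: [-0.2, 0.0, -0.5]
opening: 0.999
```

```bash
python3 - <<'E'
from cell import *
import pickle,cv2
d=eyes.read_camera("wrist"); pickle.dump(d,open("w2.pkl","wb")); im=d["image"][:300,:,::-1];cv2.imwrite("pics/w2.png",cv2.resize(im[:,200:],None,fx=2.5,fy=2,interpolation=cv2.INTER_CUBIC)[:600,:800]); print(env.state()["eef_pos"])
cv2.imwrite("pics/w2b.png",cv2.resize(im[:200,230:430],None,fx=3,fy=3,interpolation=cv2.INTER_CUBIC))
E
```

```text
[408.32346635  29.46213452 334.38940223]
```

View pics/w2b.png

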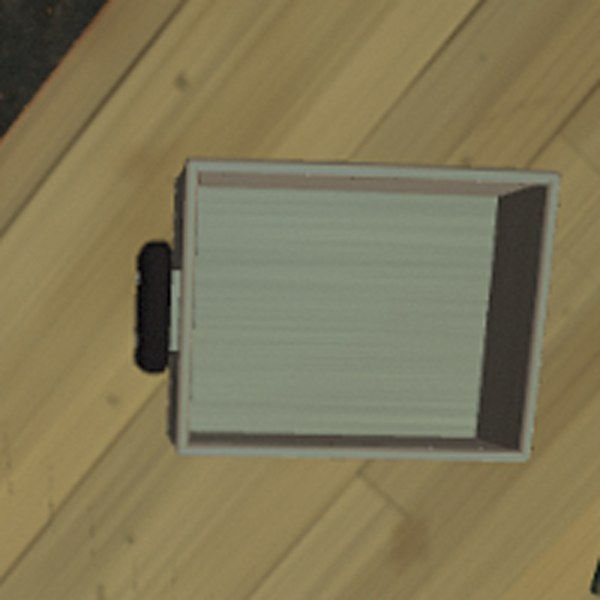

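View pics/w2.png

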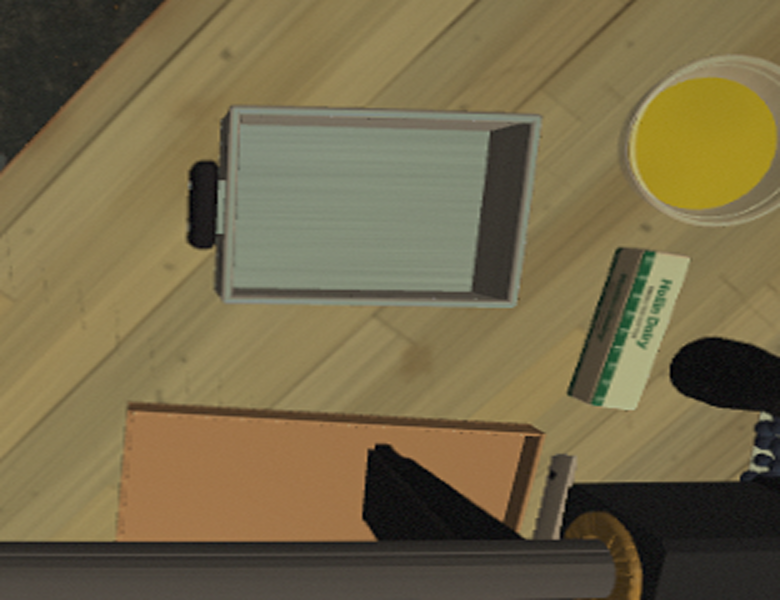

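```bash
python3 - <<'E'
from fit import *
D["w1"]=pickle.load(open("w1.pkl","rb"));D["w2"]=pickle.load(open("w2.pkl","rb"))
B=lambda p:un(p,(230,0),3)
pan=[("w2",(-80,62,60),B((187,161))),("w2",(80,62,60),B((560,173))),("w2",(80,-62,60),B((529,460))),("w2",(-80,-62,60),B((178,455)))]
print(fit(pan,(514,119,.15),D=D))
s=np.array([2.5,2])
tray=[("w2",(-120,100,64),un((127,404),(200,0),s)),("w2",(120,100,64),un((545,432),(200,0),s)),("w1",(-120,100,64),np.array((258,148.))),("w1",(120,100,64),np.array((430,165.)))]
print(fit(tray,(535,-120,.09),D=D))
x=fit(pan,(514,119,.15),D=D)[0]; g=x[:2]-95*np.array([np.cos(x[2]),np.sin(x[2])]); print(g)
print(B((155,305)),[proj(D["w2"],[g[0],g[1],z]) for z in (93,116)])
im=cv2.resize(D["w2"]["image"][:200,230:430,::-1],None,fx=4,fy=4,interpolation=cv2.INTER_CUBIC)
im=im.copy()
draw(im,D["w2"],boxpts(x[:2],x[2],160,124,0,60),(0,0,255),4,(230,0))
draw(im,D["w2"],boxpts(g,x[2],12,50,70,116),(0,255,255),4,(230,0)); cv2.imwrite("pics/ov.png",im[:600])
E
python3 plan.py 418 104 150 1.73 95
```

```text
(array([5.16391904e+02, 1.23816630e+02, 1.53299882e-01]), array([[ 0.37160769,  0.18965574],
       [-0.6392155 ,  0.16315052],
       [-0.22528465, -0.13525411],
       [ 0.40322049, -0.32345004]]))
(array([ 5.33656180e+02, -1.19172526e+02,  7.91471264e-02]), array([[-0.26074273,  1.23018057],
       [-0.08253269,  0.55328815],
       [-0.19571518, -1.14528273],
       [ 0.70051923, -0.36320448]]))
[422.50601037 109.31011654]
[281.33333333 101.33333333] [array([[281.10166416, 103.17435055]]), array([[282.46129256, 102.96311149]])]
t 3.05 pos [408.3  29.5 334.4] rot [3.138e+00 1.000e-03 1.735e+00] F [-0.  -1.1 -0.1] op 0.998 rows 5 tot [   9.7   74.5 -184.4] -0.005
14.4 4.3 36.9 0.001 95; 14.4 4.3 36.9 0.001 95; 14.4 4.3 36.9 0.001 95; 14.4 4.3 36.9 0.001 95; 14.4 4.3 36.9 0.001 95
```

View pics/ov.png

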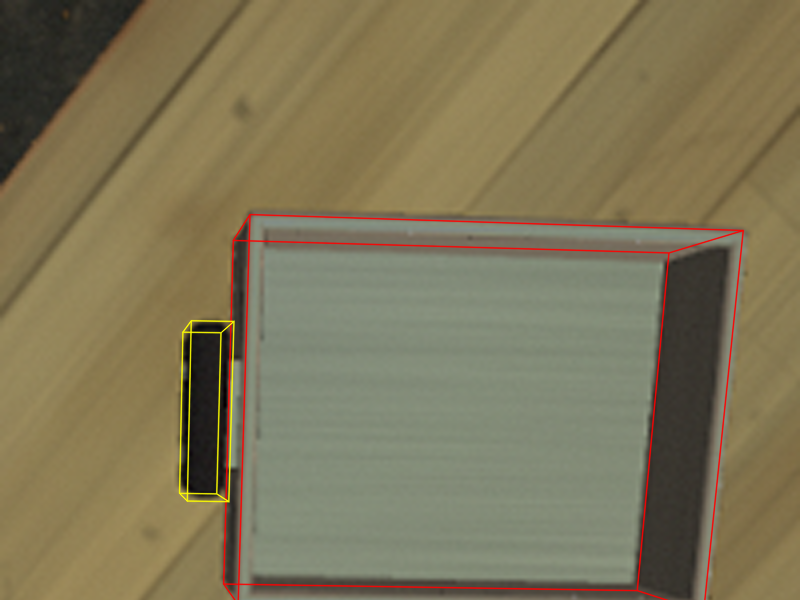

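>>> {"method": "send_rows", "body": {"plan": "16 5 36 0.001 95; 16 5 36 0.001 95; 16 5 36 0.001 95; 15 5 36 0.001 95; 15 5 36 0.001 95; 0 0 0 0 95; 0 0 0 0 95"}}

```text
t: 3.75
eef_pos: [425.8, 102.1, 149.5]
tcp_rot: [3.134, 0.004, 1.713]
ft_force: [0.7, 0.1, -0.0]
opening: 0.999
```

```bash
python3 plan.py 421 108 77 1.724 95 20; python3 - <<'E'
from cell import *
import pickle,cv2
d=eyes.read_camera("wrist"); pickle.dump(d,open("w3.pkl","wb"));cv2.imwrite("pics/w3.png",d["image"][:,:,::-1]); print(env.state()["eef_pos"])
E
```

```text
t 3.75 pos [425.8 102.1 149.5] rot [3.134 0.004 1.713] F [ 0.7  0.1 -0. ] op 0.999 rows 4 tot [ -4.8   5.9 -72.5] 0.011
1.6 -1.0 18.1 -0.003 95; 1.6 -1.0 18.1 -0.003 95; 1.6 -1.0 18.1 -0.003 95; 1.6 -1.0 18.1 -0.003 95
[425.81836681 102.06624207 149.72749522]
```

View pics/w3.png

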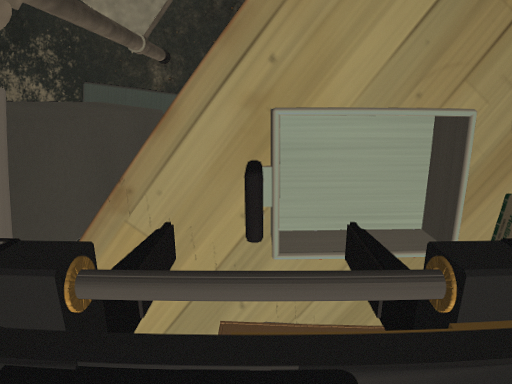

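```bash
python3 - <<'E'
from fit import *
D["w"]=pickle.load(open("w3.pkl","rb"))
pan=[("w",(-80,62,60),np.array((271.5,108.5))),("w",(80,62,60),np.array((476,109.5))),("w",(80,-62,60),np.array((459,259.))),("w",(-80,-62,60),np.array((274,257.5)))]
x,r=fit(pan,(514,119,.15),D=D); g=x[:2]-95*np.array([np.cos(x[2]),np.sin(x[2])]); print(x,r,g)
im=cv2.resize(D["w"]["image"][80:280,230:490,::-1],None,fx=3,fy=3,interpolation=cv2.INTER_CUBIC).copy()
draw(im,D["w"],boxpts(x[:2],x[2],160,124,0,60),(0,0,255),3,(230,80))
draw(im,D["w"],boxpts(g,x[2],12,50,70,116),(0,255,255),3,(230,80)); cv2.imwrite("pics/ov3.png",im[:600])
E
```

```text
[5.16282736e+02 1.24198410e+02 1.51417286e-01] [[ 2.91857992  0.2563505 ]
 [-0.4689764   0.15768139]
 [-4.58893977 -5.30904508]
 [ 0.23187749  0.23736036]] [422.3696984  109.86867188]
```

View pics/ov3.png

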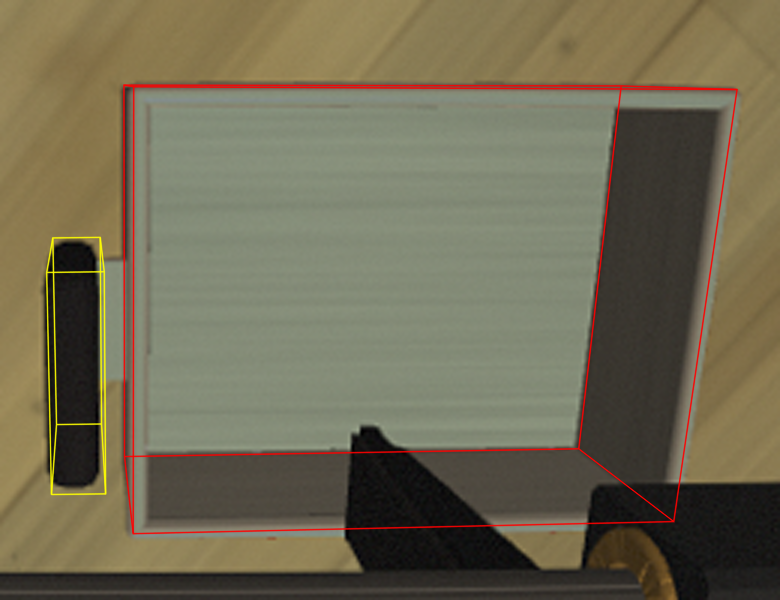

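```bash
python3 plan.py 421.5 109 77 1.723 95 18
```

```text
t 3.8 pos [425.8 102.1 149.7] rot [3.134 0.004 1.713] F [ 0.1 -0.  -0.3] op 0.998 rows 5 tot [ -4.3   6.9 -72.7] 0.01
1.5 -0.7 14.5 -0.002 95; 1.5 -0.7 14.5 -0.002 95; 1.5 -0.7 14.5 -0.002 95; 1.5 -0.6 14.5 -0.002 95; 1.5 -0.6 14.5 -0.002 95
```

>>> {"method": "send_rows", "body": {"plan": "1.5 -0.7 14.5 -0.002 95; 1.5 -0.7 14.5 -0.002 95; 1.5 -0.7 14.5 -0.002 95; 1.5 -0.7 14.5 -0.002 95; 1.5 -0.7 13 -0.002 95; 0 0 0 0 95; 0 0 0 0 95"}}

```text
t: 4.5
eef_pos: [429.5, 102.6, 88.4]
tcp_rot: [3.113, 0.006, 1.714]
ft_force: [0.8, 0.2, 0.2]
opening: 0.999
```

```bash
python3 plan.py 421.5 109 77 1.723 95 18
```

```text
t 4.5 pos [429.5 102.6  88.4] rot [3.113 0.006 1.714] F [0.8 0.2 0.2] op 0.999 rows 1 tot [ -8.    6.4 -11.4] 0.009
7.5 -7.0 11.4 -0.009 95
```

```bash
python3 -c "
from cell import *
s=env.state();print(s['joints'].round(3),s['tcp_rot'],s['qvel'].round(3))"
```

```text
[ 0.087  0.43   2.145 -0.008  0.538 -0.049] [3.11317459 0.00584887 1.71426643] [-0.016 -0.013 -0.006 -0.002  0.011 -0.005]
```

>>> {"method": "send_rows", "body": {"plan": "0 0 -40 0 95"}}

```text
t: 4.6
eef_pos: [427.4, 101.9, 127.1]
tcp_rot: [3.119, 0.006, 1.713]
ft_force: [0.3, -0.2, 0.8]
opening: 1.002
```

>>> {"method": "send_rows", "body": {"plan": "0 0 0 0 95"}}

```text
t: 4.7
eef_pos: [429.4, 101.7, 131.6]
tcp_rot: [3.112, 0.006, 1.713]
ft_force: [0.6, 0.4, -0.5]
opening: 1.002
```

>>> {"method": "send_rows", "body": {"plan": "0 0 0 0 95"}}

```text
t: 4.8
eef_pos: [429.9, 101.3, 132.9]
tcp_rot: [3.109, 0.006, 1.712]
ft_force: [0.2, -0.4, 0.3]
opening: 1.0
```

>>> {"method": "send_rows", "body": {"plan": "0 0 0 0 95; 0 0 0 0 95; 0 0 0 0 95"}}

```text
t: 5.1
eef_pos: [430.0, 100.9, 133.3]
tcp_rot: [3.108, 0.006, 1.712]
ft_force: [-0.3, -0.2, 0.2]
opening: 1.005
```

>>> {"method": "send_rows", "body": {"plan": "0 -20 0 0 95"}}

```text
t: 5.2
eef_pos: [411.5, 98.2, 132.4]
tcp_rot: [3.107, 0.006, 1.712]
ft_force: [-0.5, -0.1, 0.8]
opening: 1.0
```

>>> {"method": "send_rows", "body": {"plan": "0 0 0 0 95"}}

```text
t: 5.3
eef_pos: [409.4, 98.0, 131.8]
tcp_rot: [3.11, 0.006, 1.712]
ft_force: [0.1, -0.7, 0.2]
opening: 0.998
```

>>> {"method": "send_rows", "body": {"plan": "0 0 0 0 95"}}

```text
t: 5.4
eef_pos: [409.8, 98.0, 131.7]
tcp_rot: [3.109, 0.006, 1.712]
ft_force: [-0.6, -0.1, 0.3]
opening: 0.998
```

>>> {"method": "send_rows", "body": {"plan": "0 0 -14 0 95; 0 0 -14 0 95; 0 0 -14 0 95; 0 0 -14 0 95; 0 0 0 0 95; 0 0 0 0 95"}}

```text
t: 6.0
eef_pos: [410.8, 98.5, 188.4]
tcp_rot: [3.111, 0.006, 1.712]
ft_force: [-0.6, -0.4, -0.5]
opening: 1.002
```

>>> {"method": "send_rows", "body": {"plan": "0 0 50 0 95; 0 0 0 0 95; 0 0 0 0 95"}}

```text
t: 6.3
eef_pos: [413.2, 98.5, 137.0]
tcp_rot: [3.112, 0.006, 1.712]
ft_force: [0.2, -0.2, -0.2]
opening: 0.997
```

>>> {"method": "send_rows", "body": {"plan": "10 7 0 0 95; 0 0 0 0 95; 0 0 0 0 95"}}

```text
t: 6.6
eef_pos: [420.3, 110.6, 140.3]
tcp_rot: [3.109, 0.006, 1.712]
ft_force: [0.1, -0.4, -0.1]
opening: 1.004
```

>>> {"method": "send_rows", "body": {"plan": "0 0 14 0 95; 0 0 14 0 95; 0 0 0 0 95; 0 0 0 0 95"}}

```text
t: 7.0
eef_pos: [422.7, 111.2, 115.3]
tcp_rot: [3.102, 0.006, 1.713]
ft_force: [0.9, -0.5, -0.1]
opening: 0.996
```

```bash
cat > st.py <<'E'
from cell import env
s=env.state(); j=s['joints']; print(round(s['t'],2),j.round(4),'v',s['qvel'].round(3),'sum',round(j[1]+j[2]+j[4]-3.14159,4),s['eef_pos'].round(1),s['tcp_rot'].round(4))
E
python3 st.py
```

```text
7.0 [ 0.1091  0.371   2.1365 -0.0089  0.5945 -0.026 ] v [-0.003 -0.003  0.003 -0.001  0.001 -0.   ] sum -0.0396 [422.7 111.2 115.3] [3.1022 0.0063 1.7131]
```

>>> {"method": "send_rows", "body": {"plan": "0 0 -20 0 95"}}

```text
t: 7.1
eef_pos: [421.2, 111.2, 134.9]
tcp_rot: [3.105, 0.006, 1.713]
ft_force: [-0.1, -0.1, 0.1]
opening: 0.999
```

```bash
python3 st.py
```

```text
7.1 [ 0.1094  0.3342  2.1177 -0.0082  0.6529 -0.0266] v [ 0.003 -0.427 -0.227  0.008  0.626 -0.007] sum -0.0368 [421.2 111.2 134.9] [3.105  0.0062 1.7131]
```

>>> {"method": "send_rows", "body": {"plan": "0 0 -20 0 95"}}

```text
t: 7.2
eef_pos: [420.3, 111.2, 156.0]
tcp_rot: [3.105, 0.006, 1.713]
ft_force: [1.0, 0.4, 0.7]
opening: 0.997
```

```bash
python3 st.py
```

```text
7.2 [ 0.1096  0.2966  2.0953 -0.0077  0.7132 -0.0272] v [ 0.002 -0.361 -0.215  0.005  0.585 -0.004] sum -0.0366 [420.3 111.2 156. ] [3.1052 0.0062 1.7132]
```

>>> {"method": "send_rows", "body": {"plan": "0 0 -20 0 95"}}

```text
t: 7.3
eef_pos: [419.4, 111.2, 177.6]
tcp_rot: [3.105, 0.006, 1.713]
ft_force: [0.1, -0.1, 0.2]
opening: 0.999
```

```bash
python3 st.py
```

```text
7.3 [ 0.1099  0.2602  2.071  -0.0072  0.7734 -0.0276] v [ 0.004 -0.361 -0.247  0.005  0.598 -0.004] sum -0.0369 [419.4 111.2 177.6] [3.1048 0.0062 1.7132]
```

>>> {"method": "send_rows", "body": {"plan": "0 0 0 0 95"}}

```text
t: 7.4
eef_pos: [420.4, 111.4, 180.3]
tcp_rot: [3.1, 0.006, 1.713]
ft_force: [0.5, -0.7, -1.0]
opening: 1.001
```

```bash
python3 st.py
```

```text
7.4 [ 0.11    0.2554  2.0684 -0.0071  0.7759 -0.0276] v [ 0.     0.015  0.028  0.001 -0.029  0.001] sum -0.0418 [420.4 111.4 180.3] [3.0999 0.0064 1.7133]
```

>>> {"method": "send_rows", "body": {"plan": "0 0 0 0 95"}}

```text
t: 7.5
eef_pos: [420.4, 111.4, 180.9]
tcp_rot: [3.098, 0.006, 1.713]
ft_force: [-0.6, -0.2, -0.5]
opening: 0.999
```

```bash
python3 st.py
```

```text
7.5 [ 0.11    0.254   2.0685 -0.0072  0.7757 -0.0276] v [-0.001 -0.026 -0.013  0.001  0.016 -0.   ] sum -0.0433 [420.4 111.4 180.9] [3.0984 0.0064 1.7133]
```

>>> {"method": "send_rows", "body": {"plan": "0 0 3 0 95; 0 0 7 0 95; 0 0 13 0 95; 0 0 22 0 95; 0 0 25 0 95"}}

```text
t: 8.0
eef_pos: [423.6, 111.3, 107.5]
tcp_rot: [3.097, 0.006, 1.713]
ft_force: [0.9, -1.0, 0.2]
opening: 0.999
```

```bash
python3 st.py
```

```text
8.0 [ 0.1091  0.3851  2.1456 -0.0092  0.5657 -0.0259] v [-0.003  0.508  0.246 -0.008 -0.746  0.009] sum -0.0452 [423.6 111.3 107.5] [3.0966 0.0065 1.7133]
```

>>> {"method": "send_rows", "body": {"plan": "0 0 0 0 95; 0 0 0 0 95"}}

```text
t: 8.2
eef_pos: [421.7, 111.0, 104.1]
tcp_rot: [3.105, 0.006, 1.713]
ft_force: [-0.1, -1.2, -0.2]
opening: 1.0
```

```bash
python3 st.py
```

```text
8.2 [ 0.1089  0.3919  2.1482 -0.0093  0.5643 -0.0258] v [ 0.     0.03   0.015  0.    -0.016 -0.   ] sum -0.0372 [421.7 111.  104.1] [3.1045 0.0062 1.7131]
```

>>> {"method": "send_rows", "body": {"plan": "0 0 -30 0 95; 0 0 -20 0 95; 0 0 -12 0 95; 0 0 -6 0 95; 0 0 -3 0 95; 0 0 -1 0 95"}}

```text
t: 8.8
eef_pos: [418.8, 111.1, 181.1]
tcp_rot: [3.104, 0.006, 1.713]
ft_force: [-0.1, 0.1, 0.1]
opening: 0.996
```

```bash
python3 st.py
```

```text
8.8 [ 0.1099  0.2536  2.0683 -0.007   0.7822 -0.0278] v [-0.001 -0.02  -0.011 -0.001  0.028 -0.002] sum -0.0375 [418.8 111.1 181.1] [3.1043 0.0062 1.7133]
```

>>> {"method": "send_rows", "body": {"plan": "0 0 -50 0 95; 0 0 -40 0 95; 0 0 -25 0 95; 0 0 -12 0 95; 0 0 -5 0 95; 0 0 -2 0 95"}}

```text
t: 9.4
eef_pos: [412.6, 111.1, 316.7]
tcp_rot: [3.111, 0.006, 1.713]
ft_force: [0.1, 1.0, -0.2]
opening: 0.994
```

```bash
python3 st.py
```

```text
9.4 [ 0.1113  0.0832  1.8691 -0.0055  1.1589 -0.0289] v [ 0.    -0.013 -0.027 -0.001  0.048  0.   ] sum -0.0304 [412.6 111.1 316.7] [3.1114 0.0059 1.713 ]
```

>>> {"method": "send_rows", "body": {"plan": "0 0 10 0 95; 0 0 25 0 95; 0 0 48 0 95; 0 0 50 0 95; 0 0 0 0 95; 0 0 0 0 95"}}

```text
t: 10.0
eef_pos: [414.6, 110.5, 175.1]
tcp_rot: [3.118, 0.006, 1.713]
ft_force: [-0.2, 0.1, 0.2]
opening: 1.0
```

```bash
python3 st.py
```

```text
10.0 [ 0.1095  0.2623  2.0767 -0.007   0.779  -0.0278] v [-0.001  0.042  0.039  0.002 -0.027  0.002] sum -0.0235 [414.6 110.5 175.1] [3.1182 0.0057 1.7129]
```

>>> {"method": "send_rows", "body": {"plan": "0 0 -50 0 95; 0 0 -45 0 95; 0 0 -25 0 95; 0 0 -12 0 95; 0 0 -5 0 95; 0 0 -2 0 95"}}

```text
t: 10.6
eef_pos: [410.6, 110.9, 328.8]
tcp_rot: [3.111, 0.006, 1.713]
ft_force: [0.1, -0.1, 0.1]
opening: 1.001
```

>>> {"method": "send_rows", "body": {"plan": "0 1 10 0 95; 0 1 25 0 95; 0 1 48 0 95; 0 1 50 0 95; 0 0 0 0 95; 0 0 0 0 95"}}

```text
t: 11.2
eef_pos: [417.5, 111.1, 190.1]
tcp_rot: [3.113, 0.006, 1.713]
ft_force: [0.6, 0.1, 0.7]
opening: 1.003
```

```bash
python3 st.py
```

```text
11.2 [ 0.1101  0.2413  2.0538 -0.0065  0.8181 -0.0279] v [-0.001  0.041  0.036  0.001 -0.023  0.001] sum -0.0284 [417.5 111.1 190.1] [3.1134 0.0057 1.713 ]
```

>>> {"method": "send_rows", "body": {"plan": "0 0 3 0 95; 0 0 7 0 95; 0 0 13 0 95; 0 0 22 0 95; 0 0 27 0 95; 0 0 0 0 95; 0 0 0 0 95"}}

```text
t: 11.9
eef_pos: [424.6, 111.8, 124.1]
tcp_rot: [3.098, 0.006, 1.713]
ft_force: [0.5, 0.5, 0.7]
opening: 0.999
```

```bash
python3 st.py
```

```text
11.9 [ 0.1097  0.3556  2.126  -0.0081  0.6159 -0.0264] v [-0.     0.003  0.006  0.    -0.005 -0.002] sum -0.0441 [424.6 111.8 124.1] [3.0976 0.0062 1.7133]
```

>>> {"method": "send_rows", "body": {"plan": "0 0 -30 0 95; 0 0 -21 0 95; 0 0 -12 0 95; 0 0 -6 0 95; 0 0 -3 0 95; 0 0 -1 0 95"}}

```text
t: 12.5
eef_pos: [422.5, 112.0, 207.0]
tcp_rot: [3.089, 0.006, 1.714]
ft_force: [-0.7, -0.1, 0.6]
opening: 0.995
```

```bash
python3 st.py
```

```text
12.5 [ 0.1108  0.2146  2.0349 -0.0063  0.8389 -0.028 ] v [-0.001 -0.025 -0.013 -0.001  0.032  0.001] sum -0.0532 [422.5 112.  207. ] [3.0885 0.0064 1.7135]
```

>>> {"method": "send_rows", "body": {"plan": "0 0 20 0 95"}}

```text
t: 12.6
eef_pos: [424.5, 112.2, 188.5]
tcp_rot: [3.084, 0.007, 1.714]
ft_force: [0.9, -0.6, -0.9]
opening: 0.996
```

```bash
python3 st.py
```

```text
12.6 [ 0.1106  0.2432  2.0581 -0.0066  0.7829 -0.0277] v [-0.005  0.338  0.283 -0.004 -0.601  0.005] sum -0.0573 [424.5 112.2 188.5] [3.0844 0.0065 1.7135]
```

>>> {"method": "send_rows", "body": {"plan": "0 0 20 0 95"}}

```text
t: 12.7
eef_pos: [425.7, 112.2, 168.1]
tcp_rot: [3.084, 0.007, 1.714]
ft_force: [-0.3, 0.0, -0.8]
opening: 0.998
```

```bash
python3 st.py
```

```text
12.7 [ 0.1104  0.2765  2.082  -0.0071  0.7249 -0.0274] v [-0.002  0.323  0.219 -0.007 -0.566  0.003] sum -0.0582 [425.7 112.2 168.1] [3.0835 0.0066 1.7136]
```

>>> {"method": "send_rows", "body": {"plan": "0 0 20 0 95"}}

```text
t: 12.8
eef_pos: [426.8, 112.3, 147.4]
tcp_rot: [3.083, 0.007, 1.714]
ft_force: [1.3, -0.1, 0.9]
opening: 1.0
```

```bash
python3 st.py
```

```text
12.8 [ 0.1102  0.3127  2.1042 -0.0075  0.6663 -0.027 ] v [-0.002  0.363  0.223 -0.004 -0.583  0.004] sum -0.0584 [426.8 112.3 147.4] [3.0833 0.0065 1.7135]
```

>>> {"method": "send_rows", "body": {"plan": "0 0 0 0 95"}}

```text
t: 12.9
eef_pos: [425.8, 112.1, 145.4]
tcp_rot: [3.088, 0.006, 1.714]
ft_force: [-0.0, -0.7, 0.4]
opening: 0.999
```

```bash
python3 st.py
```

```text
12.9 [ 0.1101  0.3162  2.1061 -0.0075  0.6653 -0.027 ] v [ 0.001 -0.028 -0.029  0.001  0.04   0.   ] sum -0.054 [425.8 112.1 145.4] [3.0878 0.0064 1.7135]
```

>>> {"method": "send_rows", "body": {"plan": "0 0 0 0 95"}}

```text
t: 13.0
eef_pos: [425.7, 112.1, 145.3]
tcp_rot: [3.089, 0.006, 1.714]
ft_force: [-0.5, -0.3, -0.2]
opening: 0.997
```

```bash
python3 st.py
```

```text
13.0 [ 0.1101  0.3165  2.1056 -0.0075  0.6667 -0.027 ] v [-0.     0.016  0.01   0.    -0.005  0.001] sum -0.0527 [425.7 112.1 145.3] [3.089  0.0064 1.7135]
```

>>> {"method": "send_rows", "body": {"plan": "0 0 0 0 95"}}

```text
t: 13.1
eef_pos: [425.8, 112.1, 145.8]
tcp_rot: [3.089, 0.006, 1.714]
ft_force: [-0.3, -0.5, -0.4]
opening: 1.004
```

```bash
python3 st.py
```

```text
13.1 [ 0.1101  0.3159  2.1049 -0.0075  0.668  -0.027 ] v [ 0.    -0.006 -0.009  0.001  0.012 -0.001] sum -0.0528 [425.8 112.1 145.8] [3.0889 0.0064 1.7135]
```

>>> {"method": "send_rows", "body": {"plan": "0 0 -45 0 95"}}

```text
t: 13.2
eef_pos: [421.9, 111.8, 188.4]
tcp_rot: [3.097, 0.006, 1.713]
ft_force: [-0.4, 0.4, 0.3]
opening: 1.002
```

>>> {"method": "send_rows", "body": {"plan": "0 0 -25 0 95"}}

```text
t: 13.3
eef_pos: [421.2, 111.9, 216.2]
tcp_rot: [3.094, 0.006, 1.713]
ft_force: [1.2, 0.9, -0.7]
opening: 0.998
```

>>> {"method": "send_rows", "body": {"plan": "0 0 -14 0 95"}}

```text
t: 13.4
eef_pos: [420.8, 111.9, 232.8]
tcp_rot: [3.092, 0.006, 1.713]
ft_force: [0.7, -0.5, -0.3]
opening: 0.996
```

>>> {"method": "send_rows", "body": {"plan": "0 0 -8 0 95"}}

```text
t: 13.5
eef_pos: [420.7, 112.0, 242.8]
tcp_rot: [3.089, 0.006, 1.713]
ft_force: [0.4, -0.9, -0.5]
opening: 0.999
```

>>> {"method": "send_rows", "body": {"plan": "0 0 -4 0 95"}}

```text
t: 13.6
eef_pos: [420.6, 112.0, 248.0]
tcp_rot: [3.087, 0.006, 1.713]
ft_force: [0.4, -0.9, 0.8]
opening: 0.999
```

>>> {"method": "send_rows", "body": {"plan": "0 0 -1 0 95"}}

```text
t: 13.7
eef_pos: [420.5, 112.0, 249.4]
tcp_rot: [3.086, 0.006, 1.714]
ft_force: [0.3, -0.2, -0.8]
opening: 0.999
```

>>> {"method": "send_rows", "body": {"plan": "0 0 6 0 95"}}

```text
t: 13.8
eef_pos: [421.0, 112.0, 243.4]
tcp_rot: [3.085, 0.006, 1.714]
ft_force: [0.3, -0.1, -0.9]
opening: 0.996
```

>>> {"method": "send_rows", "body": {"plan": "0 0 14 0 95"}}

```text
t: 13.9
eef_pos: [421.9, 112.1, 229.0]
tcp_rot: [3.084, 0.006, 1.714]
ft_force: [1.5, -0.1, -0.4]
opening: 0.996
```

>>> {"method": "send_rows", "body": {"plan": "0 0 26 0 95"}}

```text
t: 14.0
eef_pos: [423.8, 112.2, 202.5]
tcp_rot: [3.083, 0.007, 1.714]
ft_force: [-0.3, -0.4, -0.6]
opening: 0.999
```

>>> {"method": "send_rows", "body": {"plan": "0 0 40 0 95"}}

```text
t: 14.1
eef_pos: [426.6, 112.3, 161.9]
tcp_rot: [3.08, 0.007, 1.714]
ft_force: [1.0, 0.9, -1.5]
opening: 0.997
```

>>> {"method": "send_rows", "body": {"plan": "0 0 0 0 95"}}

```text
t: 14.2
eef_pos: [424.5, 112.0, 157.9]
tcp_rot: [3.089, 0.006, 1.714]
ft_force: [-0.2, -0.8, 0.4]
opening: 1.001
```

>>> {"method": "send_rows", "body": {"plan": "0 0 0 0 95"}}

```text
t: 14.3
eef_pos: [424.3, 112.0, 157.7]
tcp_rot: [3.091, 0.006, 1.713]
ft_force: [-0.3, -0.2, 0.4]
opening: 0.999
```

```bash
python3 st.py
```

```text
14.3 [ 0.1102  0.2943  2.0932 -0.0071  0.7031 -0.0273] v [-0.     0.037  0.029  0.001 -0.019 -0.001] sum -0.051 [424.3 112.  157.7] [3.0907 0.0063 1.7134]
```

>>> {"method": "send_rows", "body": {"plan": "0 0 -20 0 95; 0 0 -20 0 95; 0 0 -20 0 95; 0 0 0 0 95; 0 0 0 0 95"}}

```text
t: 14.8
eef_pos: [421.5, 112.0, 224.5]
tcp_rot: [3.088, 0.006, 1.714]
ft_force: [0.2, -1.4, -0.2]
opening: 0.998
```

```bash
python3 st.py
```

```text
14.8 [ 0.111   0.1887  2.0125 -0.006   0.8865 -0.0283] v [ 0.002 -0.032 -0.023 -0.001  0.021 -0.001] sum -0.0539 [421.5 112.  224.5] [3.0878 0.0063 1.7135]
```

>>> {"method": "send_rows", "body": {"plan": "0 0 20 0 95; 0 0 20 0 95; 0 0 20 0 95; 0 0 0 0 95; 0 0 0 0 95"}}

```text
t: 15.3
eef_pos: [424.6, 112.1, 163.3]
tcp_rot: [3.087, 0.006, 1.714]
ft_force: [0.7, -0.3, -0.2]
opening: 1.001
```

```bash
python3 st.py
```

```text
15.3 [ 0.1103  0.2841  2.088  -0.0069  0.7146 -0.0275] v [-0.001  0.013  0.011 -0.001 -0.006 -0.001] sum -0.0549 [424.6 112.1 163.3] [3.0868 0.0063 1.7135]
```

>>> {"method": "send_rows", "body": {"plan": "0 0 -7 0 95; 0 0 -7 0 95; 0 0 -7 0 95; 0 0 -7 0 95; 0 0 -7 0 95; 0 0 -7 0 95; 0 0 -7 0 95"}}

```text
t: 16.0
eef_pos: [422.2, 112.2, 219.4]
tcp_rot: [3.082, 0.006, 1.714]
ft_force: [-0.8, -0.3, 0.3]
opening: 0.998
```

```bash
python3 st.py
```

```text
16.0 [ 0.1111  0.1946  2.0214 -0.006   0.8662 -0.0282] v [ 0.001 -0.115 -0.099  0.001  0.212 -0.001] sum -0.0593 [422.2 112.2 219.4] [3.0825 0.0065 1.7137]
```

>>> {"method": "send_rows", "body": {"plan": "0 0 45 0 95; 0 0 0 0 95"}}

```text
t: 16.2
eef_pos: [426.0, 112.4, 176.0]
tcp_rot: [3.078, 0.007, 1.714]
ft_force: [-0.6, -0.5, 0.2]
opening: 0.996
```

```bash
python3 st.py
```

```text
16.2 [ 0.1107  0.2625  2.0745 -0.0067  0.741  -0.0276] v [ 0.006 -0.126 -0.128  0.002  0.134  0.   ] sum -0.0635 [426.  112.4 176. ] [3.0783 0.0066 1.7137]
```

>>> {"method": "send_rows", "body": {"plan": "-1 -5 48 0 95; -1 -5 42 0 95; 0 0 0 0 95"}}

```text
t: 16.5
eef_pos: [425.0, 109.6, 88.9]
tcp_rot: [3.074, 0.007, 1.714]
ft_force: [-0.9, 0.0, 0.8]
opening: 1.001
```

```bash
python3 st.py
```

```text
16.5 [ 0.1043  0.4171  2.1753 -0.0089  0.4809 -0.0313] v [ 0.006 -0.092 -0.069  0.002  0.111  0.002] sum -0.0682 [425.  109.6  88.9] [3.0736 0.0068 1.7139]
```

>>> {"method": "send_rows", "body": {"plan": "0 -3 13 0 95; 0 0 0 0 95"}}

```text
t: 16.7
eef_pos: [424.4, 109.4, 78.8]
tcp_rot: [3.073, 0.007, 1.714]
ft_force: [-0.5, -0.3, 1.1]
opening: 0.998
```

```bash
python3 st.py
```

```text
16.7 [ 0.104   0.4372  2.1856 -0.0094  0.4503 -0.0309] v [ 0.003 -0.067 -0.061  0.002  0.085  0.001] sum -0.0685 [424.4 109.4  78.8] [3.0733 0.0068 1.7138]
```

>>> {"method": "send_rows", "body": {"plan": "0 0 0 0 0; 0 0 0 0 0; 0 0 0 0 0; 0 0 0 0 0"}}

```text
t: 17.1
eef_pos: [427.4, 109.9, 84.9]
tcp_rot: [3.065, 0.007, 1.714]
ft_force: [-0.2, 0.0, 0.5]
opening: 0.72
```

```bash
python3 st.py
```

```text
17.1 [ 0.1045  0.4258  2.1783 -0.0093  0.4611 -0.0309] v [-0.001 -0.017 -0.008 -0.     0.012  0.   ] sum -0.0763 [427.4 109.9  84.9] [3.0655 0.0071 1.714 ]
```

>>> {"method": "send_rows", "body": {"plan": "0 -2 4 0 0; 0 -1 4 0 0; 0 0 0 0 0; 0 0 0 0 0"}}

```text
t: 17.5
eef_pos: [424.8, 109.5, 76.4]
tcp_rot: [3.065, 0.007, 1.714]
ft_force: [0.7, -0.6, -0.4]
opening: 0.382
```

```bash
python3 st.py
```

```text
17.5 [ 0.1042  0.4408  2.1917 -0.0098  0.4325 -0.0307] v [-0.002  0.01   0.004 -0.001 -0.004  0.001] sum -0.0766 [424.8 109.5  76.4] [3.0652 0.0071 1.7141]
```

>>> {"method": "send_rows", "body": {"plan": "0 0 0 0 0; 0 0 0 0 0; 0 0 0 0 0; 0 0 0 0 0"}}

```text
t: 17.9
eef_pos: [424.3, 109.5, 76.0]
tcp_rot: [3.067, 0.007, 1.714]
ft_force: [-0.4, 0.0, -2.6]
opening: 0.121
```

```bash
python3 st.py; python3 - <<'E'
from cell import *
import pickle,cv2
d=eyes.read_camera("side"); pickle.dump(d,open("s2.pkl","wb")); cv2.imwrite("pics/s2.png",cv2.resize(d["image"][200:320,150:310,::-1],None,fx=5,fy=5,interpolation=cv2.INTER_CUBIC)); print(env.state()["ft_force"],env.state()["opening"])
E
```

```text
17.9 [ 0.1042  0.4416  2.192  -0.0098  0.4333 -0.0307] v [ 0.001  0.002  0.003 -0.     0.007 -0.001] sum -0.0747 [424.3 109.5  76. ] [3.0671 0.0071 1.7141]
[ 0.31351968 -0.00761736 -1.66235244] 0.12283567984329762
```

View pics/s2.png

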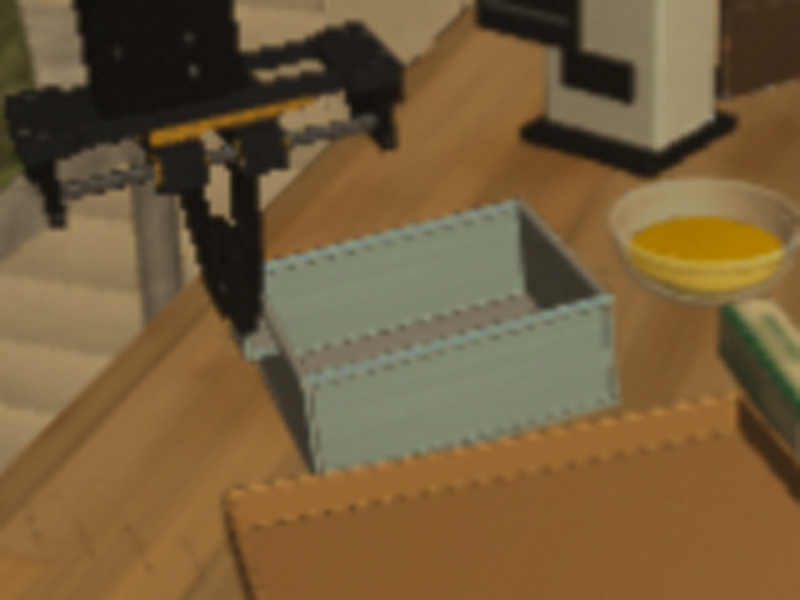

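>>> {"method": "send_rows", "body": {"plan": "0 0 -8 0 0; 0 0 -16 0 0; 0 0 -25 0 0; 0 0 -30 0 0"}}

```text
t: 18.35
eef_pos: [416.3, 108.9, 155.4]
tcp_rot: [3.076, 0.007, 1.714]
ft_force: [0.6, 0.7, -1.0]
opening: 0.125
```

```bash
python3 st.py; python3 plan.py 462 226 187 2.231 0 30
```

```text
18.35 [ 0.1047  0.2824  2.1234 -0.0067  0.6696 -0.0335] v [ 0.002 -0.589 -0.313  0.009  0.904 -0.007] sum -0.0662 [416.3 108.9 155.4] [3.0756 0.0067 1.7139]
t 18.35 pos [416.3 108.9 155.4] rot [3.076 0.007 1.714] F [ 0.6  0.7 -1. ] op 0.125 rows 5 tot [ 45.7 117.1  31.6] 0.517
21.9 12.4 -6.3 -0.103 0; 20.5 14.6 -6.3 -0.103 0; 18.9 16.6 -6.3 -0.103 0; 17.1 18.5 -6.3 -0.103 0; 15.1 20.1 -6.3 -0.103 0
```

>>> {"method": "send_rows", "body": {"plan": "22 12 -2 -0.1 0; 20 15 -4 -0.1 0; 19 17 -4 -0.1 0; 17 18 -4 -0.1 0; 15 20 -4 -0.1 0; 0 0 0 0 0; 0 0 0 0 0"}}

```text
t: 19.05
eef_pos: [461.7, 229.6, 186.1]
tcp_rot: [3.08, 0.042, 2.231]
ft_force: [0.4, -0.2, -1.7]
opening: 0.126
```

```bash
python3 st.py; python3 - <<'E'
from cell import *
import pickle,cv2
d=eyes.read_camera("side"); pickle.dump(d,open("s3.pkl","wb")); cv2.imwrite("pics/s3.png",cv2.resize(d["image"][115:265,170:330,::-1],None,fx=4,fy=4,interpolation=cv2.INTER_CUBIC))
d=eyes.read_camera("wrist"); pickle.dump(d,open("w4.pkl","wb")); cv2.imwrite("pics/w4.png",d["image"][:,:,::-1])
E
```

```text
19.05 [ 0.3444  0.3471  1.9016 -0.0287  0.8219 -0.2982] v [ 0.013 -0.    -0.022  0.     0.01  -0.013] sum -0.071 [461.7 229.6 186.1] [3.0804 0.0422 2.231 ]
```

View pics/s3.png

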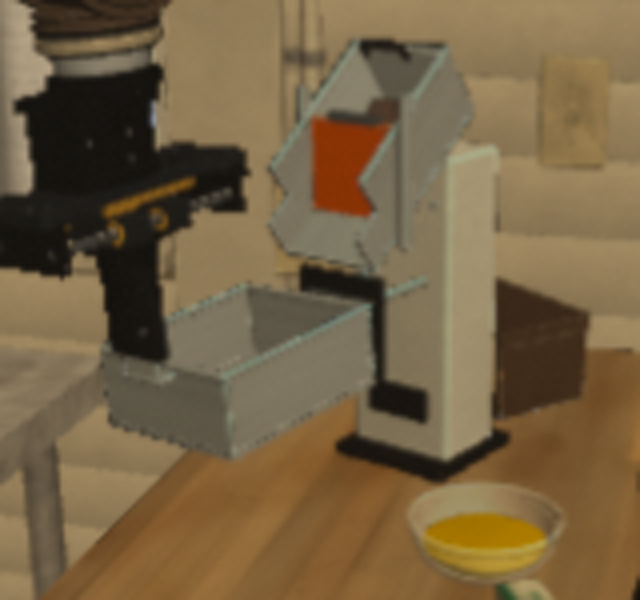

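View pics/w4.png

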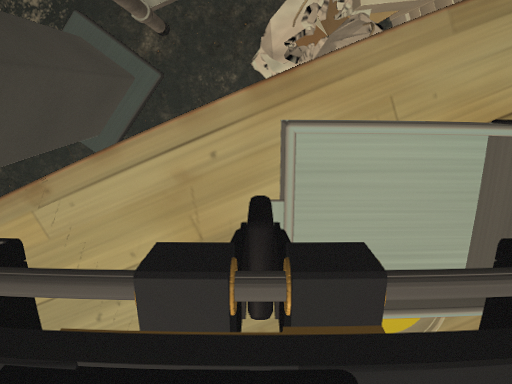

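```bash
cat > ov.py <<'E'
from h import *
import sys,pickle
from scipy.spatial.transform import Rotation as Rr
def pan3d(pos,rot,dx=0,off=17.,L=0,pitch=0,lat=0):
    R=Rr.from_euler("xyz",rot).as_matrix()
    M=np.c_[R[:,1],R[:,0],-R[:,2]]  # pan x=tool y, pan y= tool x? z up
    # right handed: x=tool y, z=-tool z -> y = z x x
    M[:,1]=np.cross(M[:,2],M[:,0])
    g=np.array(pos)-R[:,2]*off+M[:,1]*lat
    q=np.array([[x,y,z] for z in (-93,-33) for x,y in ((15,-62),(175,-62),(175,62),(15,62))],float)
    return g+q@M.T
def disp(x,y,yaw):
    c,s=np.cos(yaw),np.sin(yaw)
    f=lambda a,b,z:(x+c*a-s*b,y+s*a+c*b,z)
    return np.array([f(0,-41,205),f(0,41,205),f(15,42,107.5),f(15,-42,107.5),f(15,-42,192.5),f(15,42,192.5)])
E
python3 - <<'E'
from ov import *
d=pickle.load(open("s3.pkl","rb"))
im=cv2.resize(d["image"][115:265,170:330,::-1],None,fx=4,fy=4,interpolation=cv2.INTER_CUBIC).copy()
P=pan3d([461.7,229.6,186.1],[3.0804,.0422,2.231]); print(P.round(0).tolist())
draw(im,d,P,(0,0,255),4,(170,115))
for c,col in (((619,348.5,.66),(0,255,255)),((619.6,352.3,.675),(255,255,0))):
    p=np.int32((proj(d,disp(*c))-(170,115))*4)
    cv2.line(im,tuple(p[0]),tuple(p[1]),col,1); cv2.polylines(im,[p[2:]],True,col,1)
cv2.imwrite("pics/o3.png",im)
E
```

```text
[[517.0, 190.0, 114.0], [643.0, 288.0, 124.0], [567.0, 386.0, 118.0], [441.0, 288.0, 109.0], [513.0, 190.0, 174.0], [639.0, 288.0, 183.0], [563.0, 386.0, 178.0], [437.0, 288.0, 168.0]]
```

View pics/o3.png

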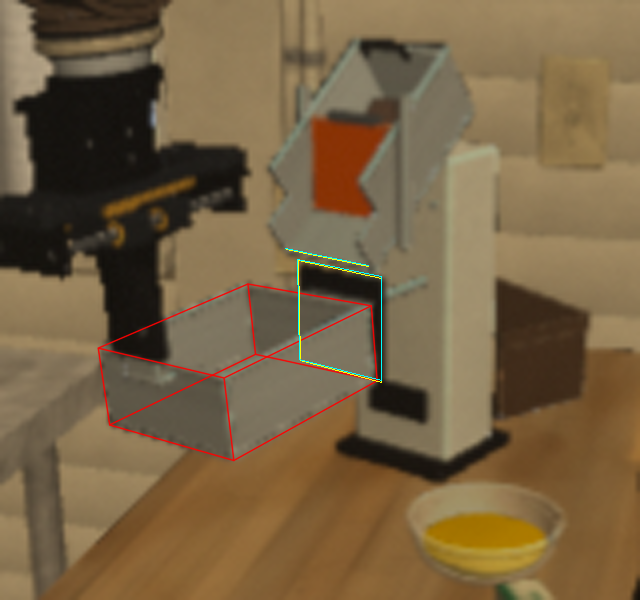

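>>> {"method": "send_rows", "body": {"plan": "0 6 2 0 0; 0 10 2 0 0; 0 12 2 0 0; 0 12 1 0 0; 0 8 1 0 0"}}

```text
t: 19.65
eef_pos: [502.4, 258.2, 180.3]
tcp_rot: [3.083, 0.042, 2.225]
ft_force: [-2.8, -1.9, -0.9]
opening: 0.128
```

```bash
python3 st.py; python3 - <<'E'
from cell import *
print(env.state()["ft_force"])
E
```

```text
19.65 [ 0.3691  0.4211  1.792  -0.0308  0.8604 -0.2671] v [ 0.043  0.124 -0.191 -0.005  0.085  0.046] sum -0.068 [502.4 258.2 180.3] [3.0827 0.0417 2.2251]
[-2.8400679  -1.93716073 -0.91307402]
```

>>> {"method": "send_rows", "body": {"plan": "0 8 0 -0.005 0; 0 8 0 0 0; 0 5 0 0 0; 0 3 0 0 0"}}

```text
t: 20.05
eef_pos: [518.2, 270.9, 179.2]
tcp_rot: [3.101, 0.04, 2.232]
ft_force: [-10.4, -9.2, 1.6]
opening: 0.127
```

```bash
python3 st.py; python3 - <<'E'
from cell import *
print(env.state()["ft_force"])
E
```

```text
20.05 [ 0.3817  0.4555  1.7328 -0.035   0.9037 -0.2596] v [ 0.016  0.043 -0.064 -0.015  0.084  0.015] sum -0.0496 [518.2 270.9 179.2] [3.1012 0.0403 2.2322]
[-10.35817357  -9.2426021    1.58609872]
```

>>> {"method": "send_rows", "body": {"plan": "0 3 0 0 0; 0 3 0 0 0; 0 3 0 0 0; 0 3 0 0 0"}}

```text
t: 20.45
eef_pos: [518.7, 272.6, 176.2]
tcp_rot: [3.133, 0.037, 2.235]
ft_force: [-12.4, -11.4, 2.9]
opening: 0.131
```

```bash
python3 st.py; python3 - <<'E'
from cell import *
print(env.state()["ft_force"])
E
```

```text
20.45 [ 0.3866  0.4716  1.7116 -0.0408  0.9401 -0.2539] v [ 0.01   0.038 -0.052 -0.015  0.09   0.014] sum -0.0183 [518.7 272.6 176.2] [3.1326 0.0368 2.2349]
[-12.36070507 -11.40937904   2.89081887]
```

>>> {"method": "send_rows", "body": {"plan": "0 3 -2 0 0; 0 3 -3 0 0; 0 3 -3 0 0; 0 3 -3 0 0; 0 3 -2 0 0"}}

```text
t: 20.95
eef_pos: [518.9, 274.1, 183.7]
tcp_rot: [-3.108, 0.033, 2.237]
ft_force: [-11.1, -12.5, -1.6]
opening: 0.123
```

```bash
cat > st2.py <<'E'
from cell import env
import numpy as np
from scipy.spatial.transform import Rotation as Rr
s=env.state(); R=Rr.from_euler("xyz",s["tcp_rot"]).as_matrix(); z=R[:,2]
yaw=s["tcp_rot"][2]-np.pi/2; c,n=np.cos(yaw),np.sin(yaw)
print(round(s["t"],2),s["eef_pos"].round(1),"panyaw",round(yaw,4),"lean world",z[:2].round(4),"lean panx,pany",round(z[0]*c+z[1]*n,4),round(-z[0]*n+z[1]*c,4),"F",s["ft_force"].round(1),"along",round(s["ft_force"][0]*c+s["ft_force"][1]*n,1),"M",s["moment"].round(2),"op",round(s["opening"],3),"v",s["qvel"].round(3))
E
python3 st2.py; python3 - <<'E'
from cell import *
import pickle,cv2
d=eyes.read_camera("side"); pickle.dump(d,open("s4.pkl","wb")); cv2.imwrite("pics/s4.png",cv2.resize(d["image"][115:265,170:330,::-1],None,fx=4,fy=4,interpolation=cv2.INTER_CUBIC))
E
```

```text
20.95 [518.9 274.1 183.7] panyaw 0.6657 lean world [-0.0062 -0.0463] lean panx,pany -0.0335 -0.0325 F [-11.1 -12.5  -1.6] along -16.4 M [-2.66  2.18 -0.27] op 0.123 v [ 0.009  0.027 -0.07  -0.017  0.131  0.015]
```

View pics/s4.png

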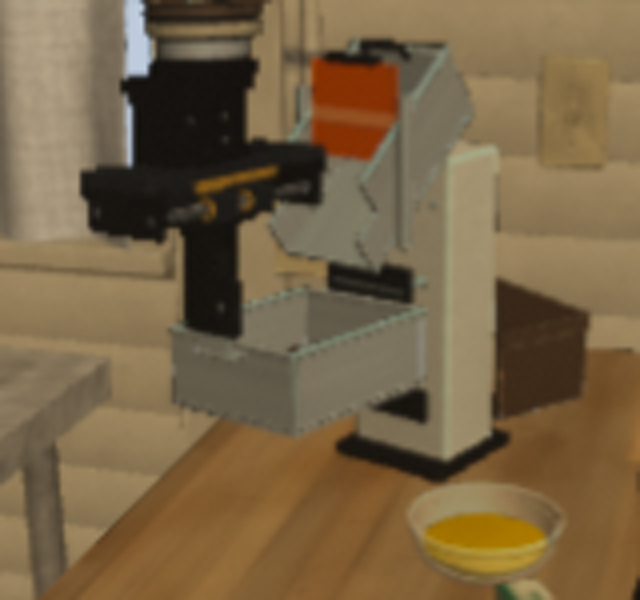

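>>> {"method": "send_rows", "body": {"plan": "0 0.5 0 0 0; 0 0.5 0 0 0; 0 0.5 0 0 0; 0 0.5 0 0 0"}}

```text
t: 21.4
eef_pos: [518.7, 274.1, 182.6]
tcp_rot: [-3.099, 0.032, 2.237]
ft_force: [-5.9, -5.4, 0.4]
opening: 0.121
```

```bash
python3 st2.py
```

```text
21.4 [518.7 274.1 182.6] panyaw 0.6658 lean world [-0.0138 -0.051 ] lean panx,pany -0.0423 -0.0316 F [-5.9 -5.4  0.4] along -8.0 M [-0.83  0.92  0.02] op 0.121 v [ 0.004  0.007 -0.011 -0.003  0.018  0.002]
```

>>> {"method": "send_rows", "body": {"plan": "0 0.4 0 0 0; 0 0.4 0 0 0; 0 0.4 0 0 0; 0 0.4 0 0 0; 0 0.4 0 0 0; 0 0.4 0 0 0; 0 0.4 0 0 0"}}

```text
t: 22.1
eef_pos: [518.5, 274.7, 182.1]
tcp_rot: [-3.09, 0.031, 2.238]
ft_force: [-4.4, -5.4, -0.3]
opening: 0.126
```

```bash
python3 st2.py; python3 - <<'E'
from cell import *
import pickle,cv2
d=eyes.read_camera("top"); pickle.dump(d,open("t5.pkl","wb")); cv2.imwrite("pics/t5.png",cv2.resize(d["image"][110:230,130:290,::-1],None,fx=5,fy=5,interpolation=cv2.INTER_CUBIC))
d=eyes.read_camera("wrist"); cv2.imwrite("pics/w5.png",d["image"][:,:,::-1])
E
```

```text
22.1 [518.5 274.7 182.1] panyaw 0.6668 lean world [-0.0219 -0.0562] lean panx,pany -0.0519 -0.0306 F [-4.4 -5.4 -0.3] along -6.8 M [-0.89  0.79 -0.04] op 0.126 v [ 0.005  0.007 -0.01  -0.002  0.015  0.002]
```

View pics/t5.png

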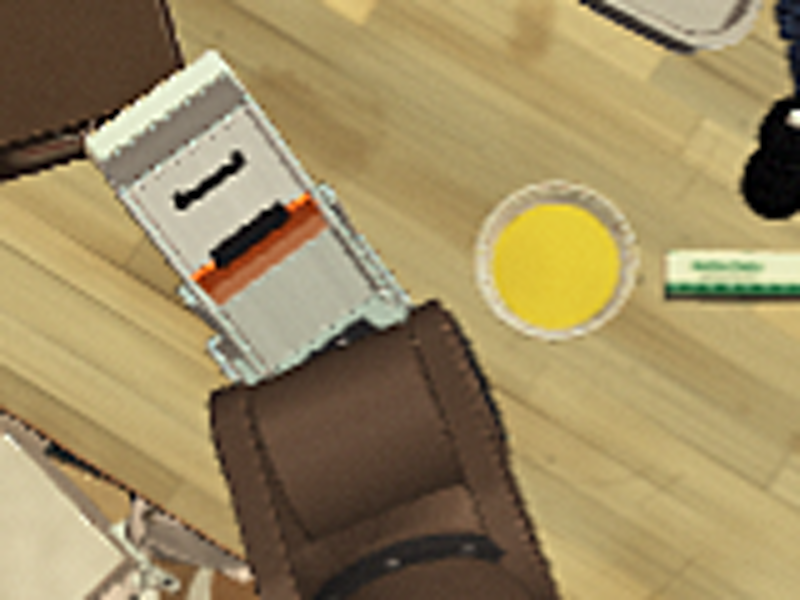

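View pics/w5.png

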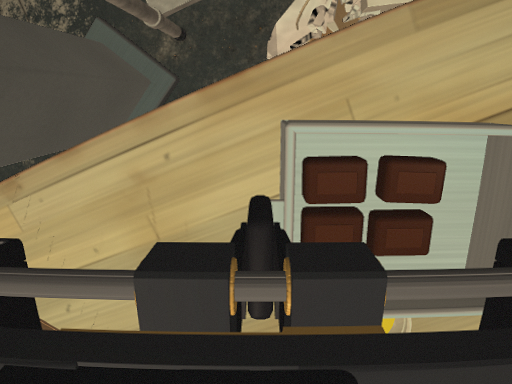

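>>> {"method": "send_rows", "body": {"plan": "0 -8 0 0 0; 0 -18 0 0 0; 0 -25 0 0 0; 0 -25 0 0 0; 0 -20 0 0 0"}}

```text
t: 22.7
eef_pos: [442.4, 215.6, 186.2]
tcp_rot: [-3.095, 0.031, 2.239]
ft_force: [0.3, 0.4, -3.1]
opening: 0.126
```

```bash
python3 st2.py; python3 plan.py 433 112 140 1.665 0 26
```

```text
22.7 [442.4 215.6 186.2] panyaw 0.6679 lean world [-0.0178 -0.0533] lean panx,pany -0.047 -0.0308 F [ 0.3  0.4 -3.1] along 0.4 M [-0.06 -0.    0.05] op 0.126 v [-0.124 -0.284  0.447 -0.01  -0.19  -0.112]
t 22.7 pos [442.4 215.6 186.2] rot [-3.095  0.031  2.239] F [ 0.3  0.4 -3.1] op 0.126 rows 5 tot [  -9.4 -103.6  -46.2] -0.574
-15.1 -14.3 9.2 0.115 0; -16.6 -12.5 9.2 0.115 0; -18.0 -10.5 9.2 0.115 0; -19.0 -8.4 9.2 0.115 0; -19.9 -6.1 9.2 0.115 0
```

>>> {"method": "send_rows", "body": {"plan": "-15 -14 4 0.115 0; -17 -12 10 0.115 0; -18 -10 12 0.115 0; -19 -8 12 0.115 0; -18 -6 9 0.115 0; 0 0 0 0 0; 0 0 0 0 0"}}

```text
t: 23.4
eef_pos: [433.3, 109.8, 146.0]
tcp_rot: [-3.134, 0.047, 1.642]
ft_force: [-0.1, 1.0, -2.6]
opening: 0.119
```

```bash
python3 st2.py; python3 plan.py 433 112 100 1.661 0 15
```

```text
23.4 [433.3 109.8 146. ] panyaw 0.0711 lean world [-0.0044 -0.0475] lean panx,pany -0.0077 -0.0471 F [-0.1  1.  -2.6] along 0.0 M [0.08 0.11 0.01] op 0.119 v [-0.012  0.001  0.01   0.002 -0.011  0.013]
t 23.4 pos [433.3 109.8 146. ] rot [-3.134  0.047  1.642] F [-0.1  1.  -2.6] op 0.119 rows 4 tot [ -0.3   2.2 -46. ] 0.019
0.6 -0.0 11.5 -0.005 0; 0.6 -0.0 11.5 -0.005 0; 0.6 -0.0 11.5 -0.005 0; 0.6 -0.0 11.5 -0.005 0
```

>>> {"method": "send_rows", "body": {"plan": "0 0 20 -0.01 0; 0 0 30 -0.01 0; 0 0 10 0 0"}}

```text
t: 23.7
eef_pos: [436.2, 109.3, 87.4]
tcp_rot: [3.141, 0.046, 1.67]
ft_force: [-0.1, -0.5, -2.7]
opening: 0.124
```

```bash
python3 st2.py
```

```text
23.7 [436.2 109.3  87.4] panyaw 0.099 lean world [ 0.0051 -0.0456] lean panx,pany 0.0006 -0.0458 F [-0.1 -0.5 -2.7] along -0.1 M [-0.02  0.17  0.04] op 0.124 v [ 0.005  0.144  0.047 -0.025 -0.244  0.022]
```

>>> {"method": "send_rows", "body": {"plan": "0 0 6 0 0; 0 0 4 0 0; 0 0 3 0 0"}}

```text
t: 24.0
eef_pos: [438.2, 109.5, 76.1]
tcp_rot: [3.138, 0.047, 1.673]
ft_force: [-3.1, -8.6, 20.3]
opening: 0.123
```

```bash
python3 st2.py
```

```text
24.0 [438.2 109.5  76.1] panyaw 0.1023 lean world [ 0.0087 -0.0459] lean panx,pany 0.004 -0.0465 F [-3.1 -8.6 20.3] along -4.0 M [-1.23  0.62 -0.03] op 0.123 v [-0.001  0.034  0.009 -0.021 -0.059  0.008]
```

>>> {"method": "send_rows", "body": {"plan": "0 0 1 0 0; 0 0 0 0 0; 0 0 0 0 0"}}

```text
t: 24.3
eef_pos: [439.6, 110.1, 77.2]
tcp_rot: [3.134, 0.047, 1.674]
ft_force: [-0.4, 0.1, -4.1]
opening: 0.124
```

```bash
python3 st2.py;  python3 - <<'E'
from cell import *
import pickle,cv2
d=eyes.read_camera("side"); pickle.dump(d,open("s6.pkl","wb")); cv2.imwrite("pics/s6.png",cv2.resize(d["image"][200:320,150:310,::-1],None,fx=5,fy=5,interpolation=cv2.INTER_CUBIC))
E
```

```text
24.3 [439.6 110.1  77.2] panyaw 0.1036 lean world [ 0.0127 -0.0454] lean panx,pany 0.008 -0.0465 F [-0.4  0.1 -4.1] along -0.4 M [-0.01  0.13 -0.01] op 0.124 v [ 0.004 -0.008 -0.007 -0.     0.004 -0.002]
```

View pics/s6.png

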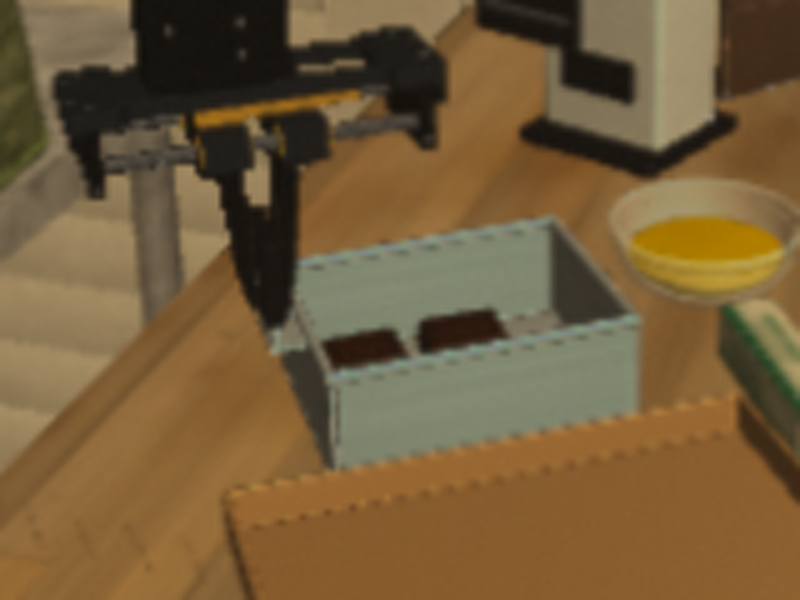

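```bash
cat > fit6.py <<'E'
from ov import *
from scipy.optimize import least_squares
def fit6(d,pos,rot,obs):
    # unknown: shift(3) , pan extra rotation rx,ry,rz (pan axes) relative to level pan with yaw
    yaw=rot[2]-np.pi/2
    def pts(x):
        R=Rr.from_euler("xyz",[x[3],x[4],yaw+x[5]]).as_matrix()
        q=np.array([[a,b,z] for z in (-93,-33) for a,b in ((15,-62),(175,-62),(175,62),(15,62))],float)
        return np.array(pos)+[0,0,17]+x[:3]+q@R.T
    def res(x):
        p=proj(d,pts(x)); return np.concatenate([np.concatenate([p[i]-u for i,u in obs]),x[:3]/4,x[3:]/.1])
    r=least_squares(res,np.zeros(6),x_scale=[1,1,1,.02,.02,.02]); 
    J=r.jac; cov=np.linalg.inv(J.T@J)*.25
    return r.x,np.sqrt(np.diag(cov)),pts(r.x),res(r.x)
E
python3 - <<'E'
from fit6 import *
d=pickle.load(open("s6.pkl","rb"))
S=lambda p:(np.array(p)+.5)/5-.5+[150,200]
obs=[(7,S((295,265))),(6,S((553,216))),(5,S((640,317))),(4,S((332,375))),(0,S((340,467))),(1,S((637,405)))]
x,e,P,r=fit6(d,[439.6,110.1,77.2],[3.134,.047,1.674],obs); print(x.round(3),e.round(3),r.round(1),P[:4].round(1))
E
```

```text
[ 2.691e+00  7.375e+00  1.407e+00 -1.300e-02 -8.000e-03  3.000e-03] [0.737 1.637 1.167 0.011 0.008 0.009] [-3.3 -0.9  0.9 -0.7  0.8 -1.3  0.  -0.9 -0.1  2.3  1.4  1.9  0.7  1.8
  0.4 -0.1 -0.1  0. ] [[464.7  56.3   3.6]
 [623.8  73.3   4.9]
 [610.6 196.6   3.2]
 [451.5 179.6   1.9]]
```

```bash
python3 - <<'E'
from h import *
import pickle
d=pickle.load(open("D.pkl","rb"))["top"]
for z in (0,100,150): print(z,onz(d,[(358,183),(362,130),(395,187)],z).round().tolist())
E
python3 plan.py 437 60 150 1.661 0 25
```

```text
0 [[642.0, -229.0, 0.0], [844.0, -248.0, 0.0], [630.0, -366.0, 0.0]]
100 [[625.0, -201.0, 100.0], [813.0, -219.0, 100.0], [615.0, -328.0, 100.0]]
150 [[617.0, -187.0, 150.0], [798.0, -204.0, 150.0], [607.0, -310.0, 150.0]]
t 24.35 pos [439.6 110.2  77.2] rot [3.134 0.047 1.674] F [ 0.6 -0.3 -3.8] op 0.124 rows 4 tot [ -2.6 -50.2  72.8] -0.013
-12.4 -1.9 -18.2 0.003 0; -12.4 -1.9 -18.2 0.003 0; -12.4 -1.9 -18.2 0.003 0; -12.4 -1.8 -18.2 0.003 0
```

>>> {"method": "send_rows", "body": {"plan": "0 0 -12 0.003 0; 0 0 -25 0.003 0; -4 -2 -28 0.003 0; -15 -2 -20 0.003 0; -25 -1 -6 0 0; -30 0 0 0 0"}}

```text
t: 24.95
eef_pos: [439.9, 41.3, 175.5]
tcp_rot: [3.134, 0.046, 1.668]
ft_force: [-0.1, 1.3, -3.8]
opening: 0.123
```

```bash
python3 st2.py; python3 plan.py 441 -127.5 170 1.661 0 30
```

```text
24.95 [439.9  41.3 175.5] panyaw 0.0971 lean world [ 0.0123 -0.0452] lean panx,pany 0.0078 -0.0462 F [-0.1  1.3 -3.8] along -0.0 M [0.05 0.16 0.02] op 0.123 v [-0.697 -0.059  0.013  0.011 -0.004 -0.713]
t 24.95 pos [439.9  41.3 175.5] rot [3.134 0.046 1.668] F [-0.1  1.3 -3.8] op 0.123 rows 6 tot [   1.1 -168.8   -5.5] -0.007
-28.0 -2.5 0.9 0.001 0; -28.0 -2.5 0.9 0.001 0; -28.0 -2.5 0.9 0.001 0; -28.0 -2.4 0.9 0.001 0; -28.0 -2.4 0.9 0.001 0; -28.0 -2.4 0.9 0.001 0
```

>>> {"method": "send_rows", "body": {"plan": "-32 -2 1 0.001 0; -32 -2 1 0.001 0; -32 -2 1 0.001 0; -30 -2 1 0.001 0; -20 -2 1 0.001 0; -10 -1 1 0.001 0; 0 0 0 0 0; 0 0 0 0 0"}}

```text
t: 25.75
eef_pos: [443.7, -122.6, 178.4]
tcp_rot: [3.131, 0.047, 1.661]
ft_force: [1.2, -0.2, -3.3]
opening: 0.123
```

```bash
python3 st2.py; python3 - <<'E'
from cell import *
import pickle,cv2
for n in ("side","top","wrist"):
    d=eyes.read_camera(n); pickle.dump(d,open(n+"7.pkl","wb")); 
    im=d["image"][:,:,::-1]
    if n=="side": im=cv2.resize(im[200:384,180:370],None,fx=3.2,fy=3.2,interpolation=cv2.INTER_CUBIC)
    if n=="top": im=cv2.resize(im[160:260,280:400],None,fx=6,fy=6,interpolation=cv2.INTER_CUBIC)
    cv2.imwrite(f"pics/{n}7.png",im)
E
```

```text
25.75 [ 443.7 -122.6  178.4] panyaw 0.0898 lean world [ 0.0151 -0.0458] lean panx,pany 0.011 -0.047 F [ 1.2 -0.2 -3.3] along 1.2 M [0.02 0.18 0.02] op 0.123 v [ 0.002 -0.     0.001  0.001 -0.001  0.001]
```

View pics/side7.png

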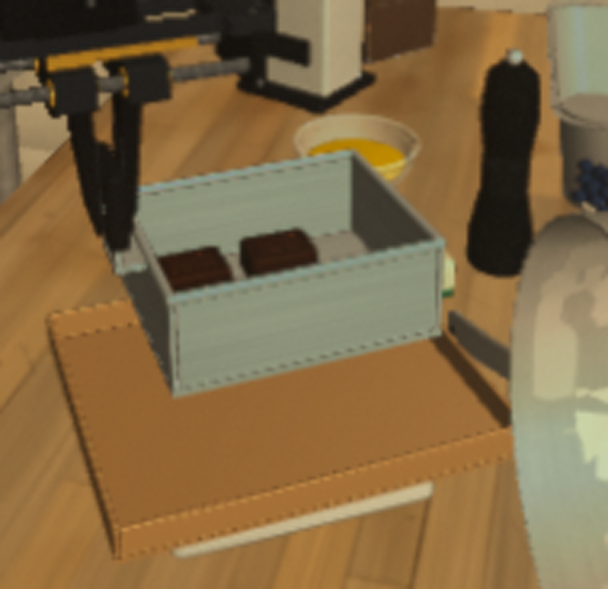

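View pics/top7.png

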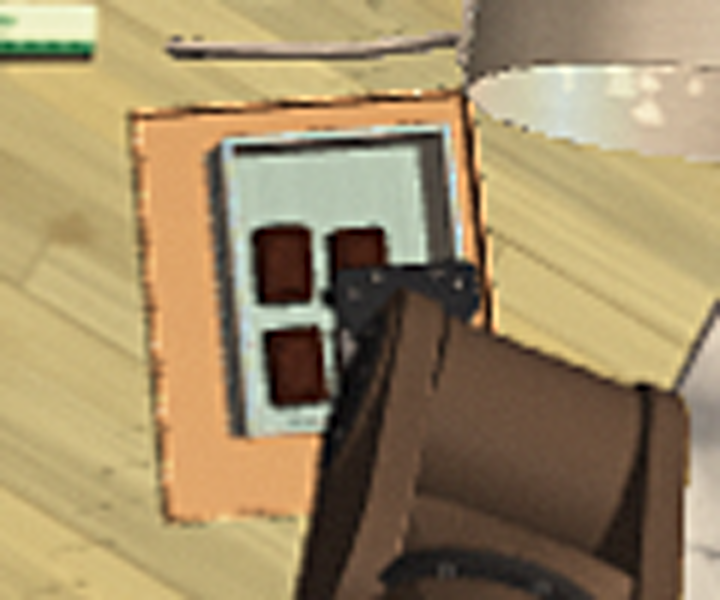

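View pics/wrist7.png

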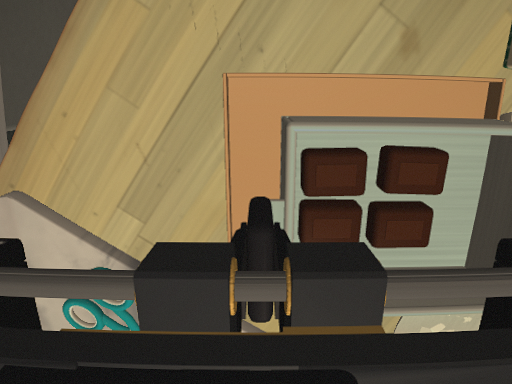

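```bash
python3 - <<'E'
from fit import *
from ov import *
import pickle
D["w7"]=pickle.load(open("wrist7.pkl","rb")); D["t7"]=pickle.load(open("top7.pkl","rb")); D["s7"]=pickle.load(open("side7.pkl","rb"))
s=3.2
S=lambda p:un(p,(180,200),3.2); T=lambda p:un(p,(280,160),6)
w=[("w7",(-120,100,64),np.array((226,74.))),("w7",(120,100,64),np.array((502,79.)))]
t=[("t7",(120,100,64),T((132,115))),("t7",(120,-100,64),T((467,96))),("t7",(-120,100,64),T((165,521)))]
sd=[("s7",(-120,100,64),S((50,318))),("s7",(-120,-100,64),S((120,532))),("s7",(120,-100,64),S((510,430)))]
for n,o in (("w",w),("t",t),("s",sd),("all",w+t+sd)):
    x,r=fit(o,(535,-120,.09),D=D); print("tray",n,x.round(3),r.round(1).tolist())
zr=178.4+17-33
def pan(z0=zr):
    pw=[("w7",(-80,62,z0),np.array((285,118.)))]
    pt=[("t7",(80,62,z0),T((222,142))),("t7",(80,-62,z0),T((450,127))),("t7",(-80,62,z0),T((240,437)))]
    ps=[("s7",(-80,62,z0),S((134,190))),("s7",(80,62,z0),S((353,152))),("s7",(80,-62,z0),S((442,240))),("s7",(-80,-62,z0),S((173,298)))]
    return pw,pt,ps
pw,pt,ps=pan()
for n,o in (("t",pt),("s",ps),("all",pw+pt+ps)):
    x,r=fit(o,(538,-114,.09),D=D); print("pan",n,x.round(3),r.round(1).tolist())
g=np.array([443.7,-122.6])-17*np.array([.0151,-.0458]); y=.0898
print("tool-based pan mid",g+95*np.array([np.cos(y),np.sin(y)]))
print("pan corner wrist",onz(D["w7"],(285,118),zr))
E
```

```text
tray w [ 5.37353e+02 -1.20772e+02  9.30000e-02] [[-1.5, 0.0], [5.5, 0.2]]
tray t [ 5.31559e+02 -1.21269e+02  8.30000e-02] [[-0.2, -0.4], [0.5, -0.5], [-0.3, 1.1]]
tray s [ 5.36520e+02 -1.21247e+02  9.10000e-02] [[-0.2, -0.8], [-1.1, 0.7], [7.2, -1.1]]
tray all [ 5.35574e+02 -1.21021e+02  9.20000e-02] [[-3.6, -0.1], [3.7, 0.4], [-0.5, -1.3], [0.1, -1.8], [0.0, 0.2], [-0.7, -0.8], [-1.6, 0.7], [6.7, -1.2]]
pan t [ 5.36560e+02 -1.15021e+02  6.80000e-02] [[-0.1, -0.4], [-0.2, 0.5], [0.3, -0.0]]
pan s [ 5.40932e+02 -1.06904e+02  1.03000e-01] [[-5.3, -0.2], [0.3, -0.9], [1.3, 0.3], [-0.1, -0.2]]
pan all [ 5.37812e+02 -1.09986e+02  9.70000e-02] [[0.6, 0.2], [-2.3, -0.3], [-2.5, -0.5], [-0.5, 0.1], [-6.5, 0.6], [-0.3, -0.0], [0.3, 1.6], [-2.0, 1.0]]
tool-based pan mid [ 538.06051544 -113.3018611 ]
pan corner wrist [[451.85933215 -55.91144217 162.4       ]]
```

>>> {"method": "send_rows", "body": {"plan": "-2 -1.4 8 0 0; -2 -1.4 12 0 0; -1.5 -1.4 12 0 0; 0 0 6 0 0; 0 0 0 0 0; 0 0 0 0 0"}}

```text
t: 26.5
eef_pos: [440.7, -127.5, 138.2]
tcp_rot: [3.13, 0.047, 1.667]
ft_force: [-0.2, -0.4, -3.1]
opening: 0.123
```

```bash
python3 st2.py; python3 - <<'E'
from cell import *
import pickle,cv2
for n in ("top","wrist"):
    d=eyes.read_camera(n); pickle.dump(d,open(n+"8.pkl","wb")); 
    im=d["image"][:,:,::-1]
    if n=="top": im=cv2.resize(im[160:260,280:400],None,fx=6,fy=6,interpolation=cv2.INTER_CUBIC)
    cv2.imwrite(f"pics/{n}8.png",im)
E
```

```text
26.5 [ 440.7 -127.5  138.2] panyaw 0.0958 lean world [ 0.0155 -0.0455] lean panx,pany 0.0111 -0.0468 F [-0.2 -0.4 -3.1] along -0.2 M [ 0.04  0.15 -0.02] op 0.123 v [ 0.004  0.005  0.003  0.002 -0.003  0.001]
```

View pics/top8.png

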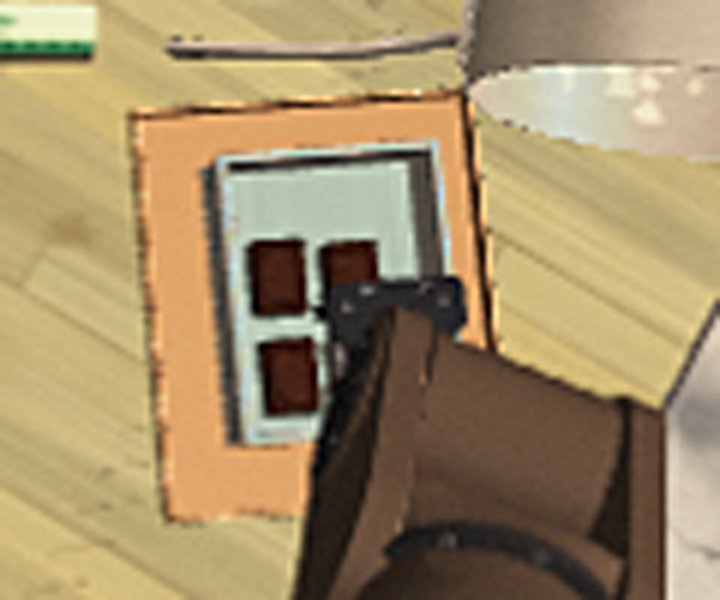

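View pics/wrist8.png

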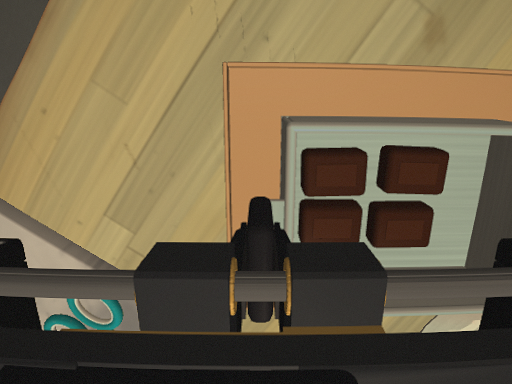

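```bash
python3 - <<'E'
from fit import *
import pickle
D["w"]=pickle.load(open("wrist8.pkl","rb")); D["t"]=pickle.load(open("top8.pkl","rb"))
T=lambda p:un(p,(280,160),6)
zr=138.2+17-33
t=[("t",(120,100,64),T((132,115))),("t",(120,-100,64),T((467,94))),("t",(-120,100,64),T((165,521)))]
pt=[("t",(80,62,zr),T((215,158))),("t",(80,-62,zr),T((438,143))),("t",(-80,62,zr),T((237,444)))]
xt,r=fit(t,(535,-120,.09),D=D); xp,r2=fit(pt,(535,-120,.09),D=D)
print("top tray",xt.round(3),"pan",xp.round(3),"diff",(xp-xt).round(3))
# wrist: near-left corners
a=onz(D["w"],(225,63.5),64)[0]; b=onz(D["w"],(285,118),zr)[0]; b2=onz(D["w"],(510,121),zr)[0]; a2=onz(D["w"],(511,71),64)[0]
print(a,b,"yaw tray",np.arctan2(*(a2-a)[1::-1]),"pan",np.arctan2(*(b2-b)[1::-1]))
y=.095; c,s=np.cos(y),np.sin(y); d=(b-a)[:2]; print("pan minus tray corner in tray axes",c*d[0]+s*d[1],-s*d[0]+c*d[1],"want 40,-38")
E
```

```text
top tray [ 5.32097e+02 -1.21323e+02  8.40000e-02] pan [ 5.34375e+02 -1.19395e+02  7.60000e-02] diff [ 2.278  1.927 -0.008]
[408.68011245 -32.36544029  64.        ] [448.45631646 -61.15635392 122.2       ] yaw tray 0.09278011328739579 pan 0.09738561642909789
pan minus tray corner in tray axes 36.86582429063612 -32.43415040956699 want 40,-38
```

>>> {"method": "send_rows", "body": {"plan": "-0.8 0 4 0 0; -0.8 0 4 0 0; -0.8 0 3 0 0; 0 0 1 0 0"}}

```text
t: 27.0
eef_pos: [441.8, -130.9, 126.6]
tcp_rot: [3.128, 0.048, 1.667]
ft_force: [0.1, 0.6, -3.1]
opening: 0.123
```

```bash
python3 st2.py
```

```text
27.0 [ 441.8 -130.9  126.6] panyaw 0.0958 lean world [ 0.0181 -0.0467] lean panx,pany 0.0136 -0.0482 F [ 0.1  0.6 -3.1] along 0.1 M [-0.    0.13  0.05] op 0.123 v [-0.002  0.018  0.01  -0.003 -0.027  0.001]
```

Almost down; the last few millimetres go slowly, checking force.

>>> {"method": "send_rows", "body": {"plan": "0 0 1.5 0 0; 0 0 1.5 0 0"}}

```text
t: 27.2
eef_pos: [441.8, -131.1, 123.3]
tcp_rot: [3.128, 0.048, 1.666]
ft_force: [0.1, 0.4, -2.7]
opening: 0.124
```

```bash
python3 st2.py
```

```text
27.2 [ 441.8 -131.1  123.3] panyaw 0.0956 lean world [ 0.018  -0.0466] lean panx,pany 0.0135 -0.0481 F [ 0.1  0.4 -2.7] along 0.1 M [-0.06  0.15 -0.02] op 0.124 v [-0.001  0.03   0.014 -0.002 -0.044  0.002]
```

>>> {"method": "send_rows", "body": {"plan": "0 0 0.7 0 0; 0 0 0.7 0 0"}}

```text
t: 27.4
eef_pos: [441.8, -131.2, 121.7]
tcp_rot: [3.128, 0.048, 1.666]
ft_force: [-0.1, 0.1, -3.0]
opening: 0.126
```

```bash
python3 st2.py; python3 - <<'E'
from cell import *
import pickle,cv2
d=eyes.read_camera("side"); pickle.dump(d,open("s9.pkl","wb")); cv2.imwrite("pics/s9.png",cv2.resize(d["image"][220:384,180:350,::-1],None,fx=3.6,fy=3.6,interpolation=cv2.INTER_CUBIC))
E
```

```text
27.4 [ 441.8 -131.2  121.7] panyaw 0.0956 lean world [ 0.018  -0.0466] lean panx,pany 0.0134 -0.0481 F [-0.1  0.1 -3. ] along -0.1 M [0.02 0.13 0.05] op 0.126 v [-0.001  0.012  0.007 -0.001 -0.022  0.   ]
```

View pics/s9.png

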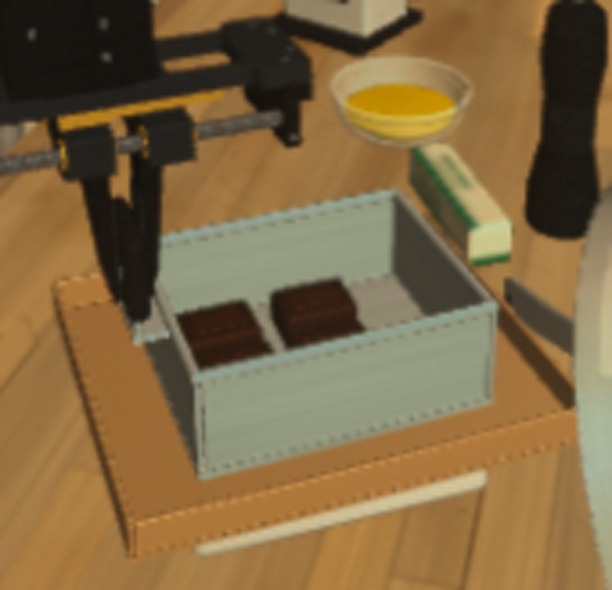

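>>> {"method": "send_rows", "body": {"plan": "0 0 0.7 0 0; 0 0 0.5 0 0"}}

```text
t: 27.65
eef_pos: [441.8, -131.2, 120.4]
tcp_rot: [3.128, 0.048, 1.666]
ft_force: [0.3, 0.0, -1.9]
opening: 0.123
```

>>> {"method": "send_rows", "body": {"plan": "0 0 0.6 0 0; 0 0 0.5 0 0"}}

```text
t: 27.85
eef_pos: [441.8, -131.4, 120.3]
tcp_rot: [3.128, 0.049, 1.667]
ft_force: [-3.3, 1.6, 7.9]
opening: 0.126
```

```bash
python3 st2.py
```

```text
27.85 [ 441.8 -131.4  120.3] panyaw 0.0957 lean world [ 0.0184 -0.047 ] lean panx,pany 0.0138 -0.0486 F [-3.3  1.6  7.9] along -3.2 M [0.44 0.48 0.07] op 0.126 v [-0.001 -0.001  0.001 -0.006 -0.004  0.001]
```

>>> {"method": "send_rows", "body": {"plan": "0 0 0 0 0"}}

```text
t: 27.95
eef_pos: [441.8, -131.4, 120.5]
tcp_rot: [3.127, 0.049, 1.667]
ft_force: [-0.7, 0.2, -2.8]
opening: 0.122
```

```bash
python3 st2.py; python3 - <<'E'
from cell import *
import pickle,cv2
d=eyes.read_camera("side"); pickle.dump(d,open("s10.pkl","wb")); cv2.imwrite("pics/s10.png",cv2.resize(d["image"][220:384,180:350,::-1],None,fx=3.6,fy=3.6,interpolation=cv2.INTER_CUBIC))
E
```

```text
27.95 [ 441.8 -131.4  120.5] panyaw 0.0957 lean world [ 0.0187 -0.0472] lean panx,pany 0.0141 -0.0487 F [-0.7  0.2 -2.8] along -0.7 M [0.04 0.14 0.04] op 0.122 v [ 0.    -0.006 -0.002 -0.001  0.005 -0.   ]
```

View pics/s10.png

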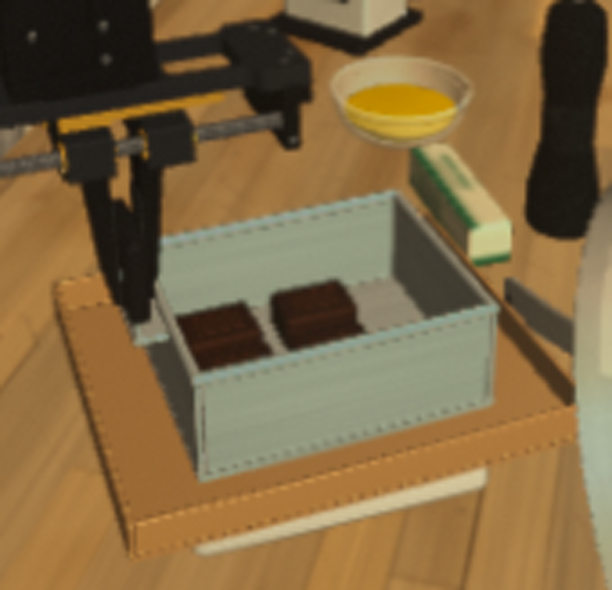

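>>> {"method": "send_rows", "body": {"plan": "0 0 0 0 14; 0 0 0 0 18; 0 0 0 0 24; 0 0 0 0 30; 0 0 0 0 40; 0 0 0 0 50"}}

```text
t: 28.6
eef_pos: [442.9, -131.8, 120.9]
tcp_rot: [3.125, 0.05, 1.666]
ft_force: [-0.1, 0.8, 0.3]
opening: 0.431
```

```bash
python3 st2.py
```

```text
28.6 [ 442.9 -131.8  120.9] panyaw 0.0954 lean world [ 0.0215 -0.0482] lean panx,pany 0.0168 -0.05 F [-0.1  0.8  0.3] along 0.0 M [ 0.04 -0.13 -0.  ] op 0.431 v [-0.001  0.001 -0.    -0.001 -0.001  0.001]
```

>>> {"method": "send_rows", "body": {"plan": "0 0 -6 0 60; 0 0 -15 0 60; 0 0 -25 0 60; 0 0 -35 0 60; 0 0 -40 0 60; 0 0 -40 0 60; 0 0 0 0 60; 0 0 0 0 60"}}

```text
t: 29.4
eef_pos: [438.4, -123.2, 290.2]
tcp_rot: [3.125, 0.049, 1.666]
ft_force: [-0.2, -0.1, -0.3]
opening: 0.631
```

```bash
python3 st2.py; python3 - <<'E'
from cell import *
import pickle,cv2
for n in ("side","top","wrist"):
    d=eyes.read_camera(n); pickle.dump(d,open(n+"11.pkl","wb")); 
    im=d["image"][:,:,::-1]
    if n=="side": im=cv2.resize(im[220:384,180:350],None,fx=3.6,fy=3.6,interpolation=cv2.INTER_CUBIC)
    if n=="top": im=cv2.resize(im[160:260,280:400],None,fx=6,fy=6,interpolation=cv2.INTER_CUBIC)
    cv2.imwrite(f"pics/{n}11.png",im)
E
```

```text
29.4 [ 438.4 -123.2  290.2] panyaw 0.0955 lean world [ 0.0209 -0.0474] lean panx,pany 0.0163 -0.0492 F [-0.2 -0.1 -0.3] along -0.2 M [-0.03 -0.07  0.03] op 0.631 v [ 0.002 -0.035 -0.037  0.001  0.029 -0.   ]
```

View pics/side11.png

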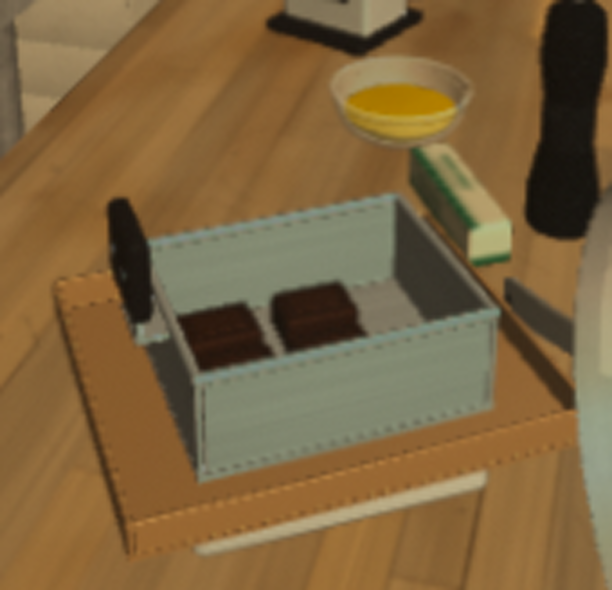

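View pics/top11.png

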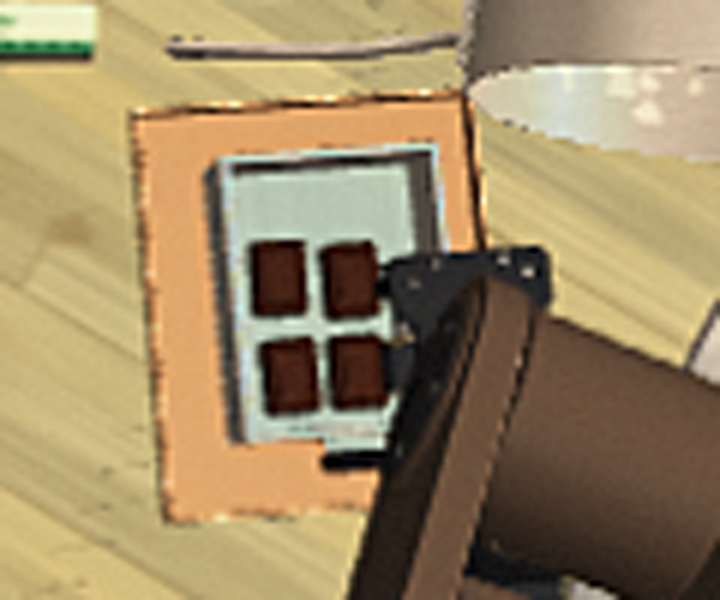

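View pics/wrist11.png

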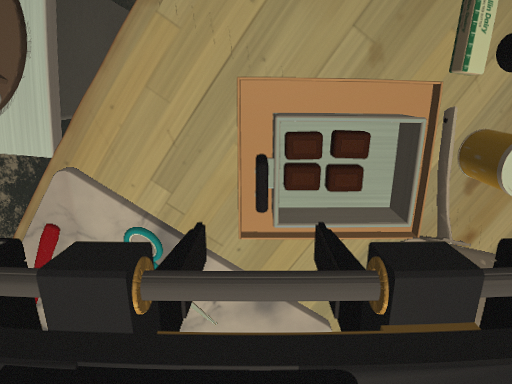

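```bash
python3 - <<'E'
from fit import *
import pickle
D["w"]=pickle.load(open("wrist11.pkl","rb"))
A=np.array
t=[("w",(-120,100,64),A((238,78.))),("w",(120,100,64),A((441.5,82.))),("w",(120,-100,64),A((419,237.))),("w",(-120,-100,64),A((240,237.)))]
p=[("w",(-80,62,105),A((274,115.))),("w",(80,62,105),A((428,117.))),("w",(80,-62,105),A((413,227.))),("w",(-80,-62,105),A((274,227.)))]
a,r=fit(t,(535,-120,.09),D=D);b,r2=fit(p,(535,-120,.09),D=D);print(a.round(3),b.round(3),r.round(1).tolist(),r2.round(1).tolist())
E
```

```text
[ 5.36252e+02 -1.20521e+02  9.00000e-02] [ 5.39385e+02 -1.21603e+02  9.40000e-02] [[-1.0, -0.8], [2.1, -0.6], [0.6, 1.4], [-0.7, 2.7]] [[2.8, 0.8], [-1.9, 0.4], [-2.3, -2.0], [1.0, -0.8]]
```

The pan's centre is within about 3 mm of the tray's centre and its yaw within 0.004 rad. The tray has not shifted or tipped, and the gripper is clear. I'm handing the job in.

```bash
python3 -c "
from cell import *
print(job_done())"
```

```text
the job is handed in; nothing more can be done
None
```

The job is handed in at about 29.6 s of the 51 s allowed. All four chunks are in the pan, the pan stands in the middle of the tray, and the gripper is clear above it.

**Dispensing:** I picked the pan up by its grip and pushed the plate to its stop with the far end, at 8–17 N. I held it there about 2 s. The pictures then showed an empty chute and four chunks in the pan.

**Placing:** The last wrist picture puts the pan within about 3 mm of the tray's centre and 0.004 rad of its direction. The side and top pictures show the tray level and where it was before. I saw no change in the bowl, butter or mill; the drum was not checked after the move.

**What did not go as planned:**
- **Pan tilt at pickup:** The tool's tilt drifted while I moved above the pan, so the pan was lifted about 4° off level. Pressing against the plate stop took out the lengthwise part.
- **Contact with the worktop:** On the way to the tray I touched the filled pan down briefly, at about 20 N, to level it sideways. It did not go to the tray without a stop.
- **Press on the tray:** The set-down peaked briefly at about 11 N before I let go.
- **Position estimates:** The cameras disagreed by up to about 5 mm, so I averaged them. The last fits are good to only a few millimetres.

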